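Scoop cooling cubes into the sample basin

ROBOT

A 6-joint arm with a two-finger parallel gripper is mounted at the origin on the work surface. World frame = base frame: x ahead of the robot, y to its left, z up, the work surface at z = 0. Lengths are in m, angles in rad, forces in N, time in s.
With the tool pointing down it reaches from about 0.3 to 0.775 m from the base axis. Payload 14.6 kg.
Tool frame: the origin (TCP) lies midway between the tips of the shut fingers; the grasp point (between the pads) lies 19 mm behind it; z points along the fingers, y is the line along which they close (so a half turn about z gives the same grasp; the last joint's range is limited). The gripper opens to 94 mm and grips with 3 to 60 N. Pads are 16 mm wide; open, the fingers measure 119 mm over their backs; the gripper's body (75 mm by 177 mm) begins 78 mm behind the grasp point.
Start: joints at [1.067, 0.3, 1.521, -0, 1.321, -0.067], TCP at [0.233, 0.498, 0.205] pointing down, gripper open.
Joint ranges: [-3.03, 3.03], [-0.79, 2.21], [0.23, 2.52], [-1.04, 4.18], [0, 3.07], [-2.55, 2.55]. Speed limits (rad/s): [2.22, 2.22, 2.57, 3.14, 3.14, 3.14].

INTERFACE

Orientations are given as [roll, pitch, yaw] about the fixed x, y, z axes, in that order (R = Rz(yaw) Ry(pitch) Rx(roll)).
In Python, from station import ctrl gives the robot as it stands. The module is installed in compiled form; this text tells all that it offers.
- The arm moves only by the tool servo_tool, never from a script. Its argument "plan" is a list of rows, each a list of 7 numbers: the opening in per cent of the stroke, from 0 (shut) to 100 (fully open), then the shift along the tool's x, y, z in m, then the turn, a rotation vector about the tool's x, y, z in rad. A call has exactly 8 rows; each row shifts and turns the commanded pose from where the row before left it, along the tool's axes as they then stand; what a row does not reach is not made up. A row lasts 1/8 s, in which the tool goes at most 62.5 mm and 10.7 degrees, less where a joint would pass 70% of its speed; a pose out of reach is approached as far as the arm can. A call with a gripper value outside its range is refused whole. The fingers move at their own pace and stop on an object; "force" is the grip in N (left out, the last holds). Time passes only in rows, so rows that do not move let the fingers close, or fill a call up. It gives the time, the measured TCP pose, the force, the opening and the grip force at its end, in the units of the state.
- ctrl.get_obs(): the state, without advancing time (a new reading comes with each control period).
- ctrl.camera(name): name is "scene" or "top" or "wrist"; returns a dict with "pixels" (480x640x3 uint8, red, green, blue), "z_map" (480x640 float32, m along the optical axis (not along the pixel's ray), 0 where there is no reading), "mtx" (3x3 intrinsics, pixels), "dist" ([k1, k2, p1, p2, k3] as OpenCV has them; the pictures are not rectified), "pose" (4x4, takes a point from camera to world coordinates). Camera axes: x right, y up, looking along -z (the intrinsics and any distortion apply to the point x, -y, -z); pixel columns grow to the right and rows downward; lengths in m; the calibration is good to about 2 mm. A picture is of the moment at which its call begins.
- ctrl.hand_in(): hands the job in; it is judged then, once.
The state is a dict: "time_s": time; "qpos": joint angles; "joint_vel": joint speeds; "tau": joint torques, N m; "ee_pos": TCP position; "eef_rot": TCP orientation; "force": force on the tool from outside, world axes, zero at the start; "moment": the same for the moment, N m; "grip_width": finger opening in m; "grip_force": force on a finger pad.
Only numpy, scipy, OpenCV 4.12 (cv2) and the standard library are available. Lean on these libraries where they do the work, as an engineer would, in place of code of your own. Each camera call takes 0.05 s, during which the arm holds its last target. There are 200 camera calls.

TASK

Using the scoop, and without touching the cubes with the gripper, move at least four of the six cooling cubes from the grey tub into the steel basin, spilling none, and without ramming the scoop into the tub or its divider or squeezing the cubes hard. Then put the scoop back on its white tray, standing level inside the rim, let go of it, and leave the other things on the bench where they are.

Things in the scene. Friction and masses are not known exactly. Their poses are not given: they have to be found in the camera images.
- scoop: metal scoop, blue handle, about 180 g. Flat-bottomed pan 90 mm long (x), 106 mm wide (y), sheet 3 mm thinning to 1 mm at the lip, side walls 35 (sloping down to the lip) and back wall 42 mm high; the lip faces its -x. From the back wall (+x) the handle rises backwards at 40 degrees, its end 145 mm behind and 115 mm above the origin. Origin: centre of the pan's underside; z up when level
- scoop_grip (a point): the middle of the handle, on its centre line: 97 mm behind (+x) and 78 mm above the scoop's origin; axes as the scoop's. The handle is straight and flat-sided, 115 mm long, 24 mm wide along y, 20 mm thick. A firm grip (100 to 120 N) across the 24 mm keeps the scoop from turning in the fingers
- scoop_lip (a point): the middle of the scoop's front lip, at its underside, 45 mm ahead (-x) of the scoop's origin. Slid along the tub's floor it shoves the cubes ahead of it; once they stand against the divider they ride up on the lip at a push of about 5 to 20 N, sometimes only after a jam is eased by backing off and pushing again a little askew or harder
- tub: fixed grey open tub, outside 250 mm long (x), 130 wide (y), 55 high, walls and floor 5 mm. Origin: centre of its underside. A rigid white divider, 4 mm thick, 45 mm high, stands across it 70 to 116 mm from the middle on the -x side: where is not told, feel for it. The cubes start in two rows of three on the floor between it and the middle, up to the middle line; +x half empty
- basin: the fixed round steel basin that the cubes go into, 190 mm across at the rim, 170 mm at the foot, 60 mm high, wall 3 mm, floor 4 mm. Origin: centre of its underside on the bench
- tray: the fixed white tray on which the scoop stands, 160 mm long (its x) by 150 mm wide (its y), with a 5 mm floor and a 5 mm thick rim that is 10 mm high above the bench. Origin: centre of its underside; the scoop starts standing level inside the rim, its handle overhanging on the tray's +x side
- cube0: one of six pale blue reusable cooling cubes, 30 mm with edges rounded to 9 mm, 25 g, slick hard plastic (friction about 0.3); origin at its centre
- cube1: one of six pale blue reusable cooling cubes, 30 mm with edges rounded to 9 mm, 25 g, slick hard plastic (friction about 0.3); origin at its centre
- cube2: one of six pale blue reusable cooling cubes, 30 mm with edges rounded to 9 mm, 25 g, slick hard plastic (friction about 0.3); origin at its centre
- cube3: one of six pale blue reusable cooling cubes, 30 mm with edges rounded to 9 mm, 25 g, slick hard plastic (friction about 0.3); origin at its centre
- cube4: one of six pale blue reusable cooling cubes, 30 mm with edges rounded to 9 mm, 25 g, slick hard plastic (friction about 0.3); origin at its centre
- cube5: one of six pale blue reusable cooling cubes, 30 mm with edges rounded to 9 mm, 25 g, slick hard plastic (friction about 0.3); origin at its centre
- tape_roll: a roll of grey tape lying flat, 90 mm diameter, 38 mm high; origin at the centre of its underside; loose, to be left alone
- weigh_boat: a white square weighing dish, 85 x 85 mm, 22 mm high; origin at the centre of its underside; loose, to be left alone
- tip_box: a green open pipette-tip box, 120 x 85 mm, 50 mm high; origin at the centre of its underside; loose, to be left alone
- reagent: a brown glass bottle, 60 mm diameter, 120 mm tall; origin at the centre of its underside; loose, to be left alone
- clay_block: an orange block of tube sealer, 110 x 50 x 22 mm; origin at the centre of its underside; loose, to be left alone
- jar: a clear jar with a lid, 70 mm diameter, 80 mm tall; origin at the centre of its underside; loose, to be left alone
Mind the look-alikes: they are no part of the job. What is shaped like the basin but blue or turquoise is not meant. Leave any black or turquoise look-alike of the scoop alone.

How it is judged:
At the end, for the whole second after the job is handed in: At least four cubes lie in the basin (within 90 mm of its axis, below the rim), the others inside the tub, all at rest; the scoop stands released and level (0.08 rad) on the tray's floor, its origin within 35 mm along and 28 mm across of the tray's centre ((((horizontal distance between cube0 and basin below 0.09 m and height (world z) of cube0 below 0.06 m) and (horizontal distance between cube1 and basin below 0.09 m and height (world z) of cube1 below 0.06 m) and (horizontal distance between cube2 and basin below 0.09 m and height (world z) of cube2 below 0.06 m) and (horizontal distance between cube3 and basin below 0.09 m and height (world z) of cube3 below 0.06 m)) or ((horizontal distance between cube0 and basin below 0.09 m and height (world z) of cube0 below 0.06 m) and (horizontal distance between cube1 and basin below 0.09 m and height (world z) of cube1 below 0.06 m) and (horizontal distance between cube2 and basin below 0.09 m and height (world z) of cube2 below 0.06 m) and (horizontal distance between cube4 and basin below 0.09 m and height (world z) of cube4 below 0.06 m)) or ((horizontal distance between cube0 and basin below 0.09 m and height (world z) of cube0 below 0.06 m) and (horizontal distance between cube1 and basin below 0.09 m and height (world z) of cube1 below 0.06 m) and (horizontal distance between cube2 and basin below 0.09 m and height (world z) of cube2 below 0.06 m) and (horizontal distance between cube5 and basin below 0.09 m and height (world z) of cube5 below 0.06 m)) or ((horizontal distance between cube0 and basin below 0.09 m and height (world z) of cube0 below 0.06 m) and (horizontal distance between cube1 and basin below 0.09 m and height (world z) of cube1 below 0.06 m) and (horizontal distance between cube3 and basin below 0.09 m and height (world z) of cube3 below 0.06 m) and (horizontal distance between cube4 and basin below 0.09 m and height (world z) of cube4 below 0.06 m)) or ((horizontal distance between cube0 and basin below 0.09 m and height (world z) of cube0 below 0.06 m) and (horizontal distance between cube1 and basin below 0.09 m and height (world z) of cube1 below 0.06 m) and (horizontal distance between cube3 and basin below 0.09 m and height (world z) of cube3 below 0.06 m) and (horizontal distance between cube5 and basin below 0.09 m and height (world z) of cube5 below 0.06 m)) or ((horizontal distance between cube0 and basin below 0.09 m and height (world z) of cube0 below 0.06 m) and (horizontal distance between cube1 and basin below 0.09 m and height (world z) of cube1 below 0.06 m) and (horizontal distance between cube4 and basin below 0.09 m and height (world z) of cube4 below 0.06 m) and (horizontal distance between cube5 and basin below 0.09 m and height (world z) of cube5 below 0.06 m)) or ((horizontal distance between cube0 and basin below 0.09 m and height (world z) of cube0 below 0.06 m) and (horizontal distance between cube2 and basin below 0.09 m and height (world z) of cube2 below 0.06 m) and (horizontal distance between cube3 and basin below 0.09 m and height (world z) of cube3 below 0.06 m) and (horizontal distance between cube4 and basin below 0.09 m and height (world z) of cube4 below 0.06 m)) or ((horizontal distance between cube0 and basin below 0.09 m and height (world z) of cube0 below 0.06 m) and (horizontal distance between cube2 and basin below 0.09 m and height (world z) of cube2 below 0.06 m) and (horizontal distance between cube3 and basin below 0.09 m and height (world z) of cube3 below 0.06 m) and (horizontal distance between cube5 and basin below 0.09 m and height (world z) of cube5 below 0.06 m)) or ((horizontal distance between cube0 and basin below 0.09 m and height (world z) of cube0 below 0.06 m) and (horizontal distance between cube2 and basin below 0.09 m and height (world z) of cube2 below 0.06 m) and (horizontal distance between cube4 and basin below 0.09 m and height (world z) of cube4 below 0.06 m) and (horizontal distance between cube5 and basin below 0.09 m and height (world z) of cube5 below 0.06 m)) or ((horizontal distance between cube0 and basin below 0.09 m and height (world z) of cube0 below 0.06 m) and (horizontal distance between cube3 and basin below 0.09 m and height (world z) of cube3 below 0.06 m) and (horizontal distance between cube4 and basin below 0.09 m and height (world z) of cube4 below 0.06 m) and (horizontal distance between cube5 and basin below 0.09 m and height (world z) of cube5 below 0.06 m)) or ((horizontal distance between cube1 and basin below 0.09 m and height (world z) of cube1 below 0.06 m) and (horizontal distance between cube2 and basin below 0.09 m and height (world z) of cube2 below 0.06 m) and (horizontal distance between cube3 and basin below 0.09 m and height (world z) of cube3 below 0.06 m) and (horizontal distance between cube4 and basin below 0.09 m and height (world z) of cube4 below 0.06 m)) or ((horizontal distance between cube1 and basin below 0.09 m and height (world z) of cube1 below 0.06 m) and (horizontal distance between cube2 and basin below 0.09 m and height (world z) of cube2 below 0.06 m) and (horizontal distance between cube3 and basin below 0.09 m and height (world z) of cube3 below 0.06 m) and (horizontal distance between cube5 and basin below 0.09 m and height (world z) of cube5 below 0.06 m)) or ((horizontal distance between cube1 and basin below 0.09 m and height (world z) of cube1 below 0.06 m) and (horizontal distance between cube2 and basin below 0.09 m and height (world z) of cube2 below 0.06 m) and (horizontal distance between cube4 and basin below 0.09 m and height (world z) of cube4 below 0.06 m) and (horizontal distance between cube5 and basin below 0.09 m and height (world z) of cube5 below 0.06 m)) or ((horizontal distance between cube1 and basin below 0.09 m and height (world z) of cube1 below 0.06 m) and (horizontal distance between cube3 and basin below 0.09 m and height (world z) of cube3 below 0.06 m) and (horizontal distance between cube4 and basin below 0.09 m and height (world z) of cube4 below 0.06 m) and (horizontal distance between cube5 and basin below 0.09 m and height (world z) of cube5 below 0.06 m)) or ((horizontal distance between cube2 and basin below 0.09 m and height (world z) of cube2 below 0.06 m) and (horizontal distance between cube3 and basin below 0.09 m and height (world z) of cube3 below 0.06 m) and (horizontal distance between cube4 and basin below 0.09 m and height (world z) of cube4 below 0.06 m) and (horizontal distance between cube5 and basin below 0.09 m and height (world z) of cube5 below 0.06 m))) and ((horizontal distance between cube0 and basin below 0.09 m and height (world z) of cube0 below 0.06 m) or (x of cube0 in the frame of tub between -0.12 and 0.12 m and y of cube0 in the frame of tub between -0.06 and 0.06 m and height (world z) of cube0 below 0.055 m)) and ((horizontal distance between cube1 and basin below 0.09 m and height (world z) of cube1 below 0.06 m) or (x of cube1 in the frame of tub between -0.12 and 0.12 m and y of cube1 in the frame of tub between -0.06 and 0.06 m and height (world z) of cube1 below 0.055 m)) and ((horizontal distance between cube2 and basin below 0.09 m and height (world z) of cube2 below 0.06 m) or (x of cube2 in the frame of tub between -0.12 and 0.12 m and y of cube2 in the frame of tub between -0.06 and 0.06 m and height (world z) of cube2 below 0.055 m)) and ((horizontal distance between cube3 and basin below 0.09 m and height (world z) of cube3 below 0.06 m) or (x of cube3 in the frame of tub between -0.12 and 0.12 m and y of cube3 in the frame of tub between -0.06 and 0.06 m and height (world z) of cube3 below 0.055 m)) and ((horizontal distance between cube4 and basin below 0.09 m and height (world z) of cube4 below 0.06 m) or (x of cube4 in the frame of tub between -0.12 and 0.12 m and y of cube4 in the frame of tub between -0.06 and 0.06 m and height (world z) of cube4 below 0.055 m)) and ((horizontal distance between cube5 and basin below 0.09 m and height (world z) of cube5 below 0.06 m) or (x of cube5 in the frame of tub between -0.12 and 0.12 m and y of cube5 in the frame of tub between -0.06 and 0.06 m and height (world z) of cube5 below 0.055 m)) and linear speed of each of cube0, cube1, cube2, cube3, cube4, cube5 below 0.03 m/s and x of scoop in the frame of tray between -0.035 and 0.035 m and y of scoop in the frame of tray between -0.028 and 0.028 m and height (world z) of scoop below 0.012 m and angle between scoop's own z axis and vertical below 0.08 rad and linear speed of scoop below 0.02 m/s); the robot touches nothing.
It fails at once if the gripper or the arm touches a cube (contact force between any of the fingers, the arm and cube0 above 0.5 N or contact force between any of the fingers, the arm and cube1 above 0.5 N or contact force between any of the fingers, the arm and cube2 above 0.5 N or contact force between any of the fingers, the arm and cube3 above 0.5 N or contact force between any of the fingers, the arm and cube4 above 0.5 N or contact force between any of the fingers, the arm and cube5 above 0.5 N).
It fails at once if the scoop is rammed into the tub or its divider with more than 60 N (contact force between scoop and tub above 60 N).
It fails at once if a cube is squeezed by the scoop with more than 60 N (contact force between scoop and cube0 above 60 N or contact force between scoop and cube1 above 60 N or contact force between scoop and cube2 above 60 N or contact force between scoop and cube3 above 60 N or contact force between scoop and cube4 above 60 N or contact force between scoop and cube5 above 60 N).
It fails at once if one of the other things on the bench is shifted by more than 20 mm (distance of any of tape_roll, weigh_boat, tip_box, reagent, clay_block, jar from where it was at the start of the episode above 0.02 m).
It also fails if it takes over 67 s, if anything falls off the work surface, if the arm or the gripper's body presses on something with over 40 N, if the wrist force passes 120 N, or if a joint passes its speed limit or range.

## Working session

There is one attempt and no reset: what is moved stays moved. The work goes in short steps, Python scripts to look and compute and a tool call to move; the robot and the scene stay as the last step left them, time stands still between calls to the robot, and variables do not carry over. Pictures are saved under pics/ and viewed, at most 10 in all, crops included, and the job is handed in when it is done.

Besides the shell and the picture viewer there is one more tool, called as name(argument=value, ...), one argument or row to a line, values as JSON. servo_tool: Moves the arm, as the interface text tells. Its arguments: {"type":"object","properties":{"plan":{"type":"array","items":{"type":"array","items":{"type":"number"}}},"force":{"type":"number"}},"required":["plan"]}

```bash
mkdir -p pics; cat > h.py <<'E'
import numpy as np, cv2
from station import ctrl
def snap(n,f=None):
    c=ctrl.camera(n)
    if f: cv2.imwrite('pics/'+f,c['pixels'][:,:,::-1])
    return c
def pts(c):
    h,w=c['z_map'].shape
    u,v=np.meshgrid(np.arange(w),np.arange(h))
    p=cv2.undistortPoints(np.stack([u,v],-1).reshape(-1,1,2).astype(float),c['mtx'],np.array(c['dist'])).reshape(h,w,2)
    z=c['z_map']
    P=np.stack([p[...,0]*z,-p[...,1]*z,-z,np.ones_like(z)],-1)
    return (P@c['pose'].T)[...,:3]
E
python3 - <<'E'
from h import *
a=snap('top','top1.png');b=snap('scene','scene1.png')
np.savez('t1.npz',**a);np.savez('s1.npz',**b)
print(ctrl.get_obs());print(a['pose'],a['mtx'],b['pose'])
P=pts(a);print(P[::80,::80].round(3).tolist())
E
```

```text
{'time_s': 0.1, 'qpos': array([ 1.06741752e+00,  3.00419573e-01,  1.52150526e+00, -1.51994402e-05,
        1.32069874e+00, -6.66051726e-02]), 'joint_vel': array([-4.77099788e-04,  5.75932378e-05, -2.47488076e-03,  1.64995738e-03,
        3.97681928e-04,  1.33701929e-03]), 'tau': array([ 2.49560166e-03, -5.32638717e+01, -3.53284192e+01,  7.10126921e-02,
        2.33927235e-02, -5.76605294e-05]), 'ee_pos': array([0.23255748, 0.49816027, 0.20494667]), 'eef_rot': array([-3.14056304e+00, -5.39238866e-05,  2.70482277e+00]), 'force': array([-0.58797488,  0.32488548, -0.78683921]), 'moment': array([-0.01336497, -0.00759144,  0.02367475]), 'grip_force': 0.0, 'grip_width': 0.09408498305299738}
[[ 0.00906086  0.99661182 -0.08174829  0.35719041]
 [-0.99961238  0.01117958  0.02549719  0.1490581 ]
 [ 0.02632471  0.08148558  0.99632681  1.71626695]
 [ 0.          0.          0.          1.        ]] [[512.07228168   0.         326.14115338]
 [  0.         512.07228168 239.23934347]
 [  0.           0.           1.        ]] [[-0.46415518 -0.68856657  0.55716788  1.20565428]
 [ 0.88558884 -0.3729005
[... 588 characters left out ...]
231], [0.766, 0.402, 0.001], [0.768, 0.129, 0.004], [0.772, -0.145, 0.01], [0.78, -0.428, 0.004], [0.737, -0.618, 0.214]], [[0.485, 1.275, -0.038], [0.538, 1.274, -0.697], [0.489, 0.667, 0.001], [0.492, 0.395, 0.001], [0.495, 0.126, -0.002], [0.499, -0.146, -0.004], [0.501, -0.422, 0.003], [0.504, -0.712, 0.006]], [[0.199, 1.27, -0.05], [0.152, 1.274, -0.728], [0.26, 0.51, 0.502], [0.225, 0.39, -0.005], [0.228, 0.123, 0.004], [0.229, -0.145, -0.002], [0.232, -0.407, 0.041], [0.226, -0.711, -0.002]], [[-0.089, 1.268, -0.052], [-0.233, 1.266, -0.722], [-0.046, 0.654, 0.006], [0.1, 0.303, 0.606], [0.116, 0.132, 0.67], [-0.039, -0.147, -0.001], [-0.043, -0.422, -0.001], [-0.049, -0.705, 0.012]]]
```

View pics/top1.png

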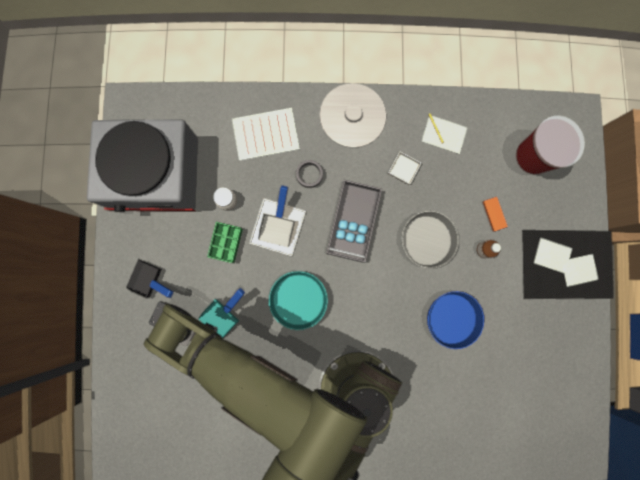

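View pics/scene1.png

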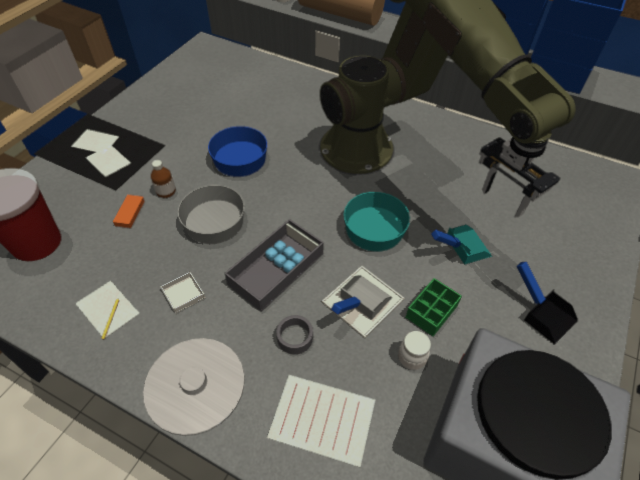

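Top view: the metal scoop with blue handle stands on the white tray at about (278,230). The black one at (148,280) and turquoise one at (220,315) are look-alikes. The steel basin is at (429,240), with a turquoise one at (299,298) and a blue one at (455,320). The tub is at (356,222), with its six cubes at (352,232) in the half nearest the robot. I'll measure these and confirm in one crop.

```bash
cat >> h.py <<'E'
def ray(c,uv,z):
    uv=np.atleast_2d(np.array(uv,float))
    p=cv2.undistortPoints(uv.reshape(-1,1,2),c['mtx'],np.array(c['dist'])).reshape(-1,2)
    d=np.c_[p[:,0],-p[:,1],-np.ones(len(p))]@c['pose'][:3,:3].T
    o=c['pose'][:3,3]
    return o+d*((z-o[2])/d[:,2])[:,None]
def big(m):
    n,l,s,_=cv2.connectedComponentsWithStats(m.astype(np.uint8))
    return l==1+np.argmax(s[1:,4])
E
python3 - <<'E'
from h import *
a=dict(np.load('t1.npz'))
im=a['pixels']
crop=im[150:280,180:480];cv2.imwrite('pics/crop1.png',cv2.resize(crop[:,:,::-1],None,fx=2.66,fy=2.66,interpolation=cv2.INTER_CUBIC))
hsv=cv2.cvtColor(im,cv2.COLOR_RGB2HSV)
for u,v in [(278,232),(256,238),(283,195),(300,210),(352,232),(366,200),(334,230),(362,258),(429,240),(404,235)]: print(u,v,im[v,u],hsv[v,u])
P=pts(a)
cub=np.zeros(im.shape[:2],bool);cub[210:250,330:375]=True
m=cub&(hsv[...,0]>85)&(hsv[...,0]<110)&(hsv[...,1]>70)&(hsv[...,2]>120)
n,l,s,ce=cv2.connectedComponentsWithStats(m.astype(np.uint8));print(s,ce)
hm=np.zeros(im.shape[:2],bool);hm[170:225,265:300]=True
hm&=(hsv[...,0]>100)&(hsv[...,0]<125)&(hsv[...,1]>150)
v,u=np.nonzero(hm);print('handle',u.min(),u.max(),v.min(),v.max())
q=P[hm];print(q[np.argsort(v)][::12].round(3))
E
```

```text
278 232 [215 212 197] [ 25  21 215]
256 238 [220 223 224] [ 98   5 224]
283 195 [ 45  80 142] [109 174 142]
300 210 [212 213 206] [ 34   8 213]
352 232 [115 123 124] [ 93  19 124]
366 200 [134 127 124] [  9  19 134]
334 230 [86 82 81] [ 6 15 86]
362 258 [113 109 106] [ 13  16 113]
429 240 [190 188 175] [ 26  20 190]
404 235 [123 122 113] [ 27  21 123]
[[     0      0    640    480 306805]
 [   336    221     32     22    395]] [[319.45927218 239.51046756]
 [351.13417722 231.36962025]]
handle 277 286 187 216
[[0.652 0.249 0.119]
 [0.645 0.245 0.124]
 [0.639 0.242 0.121]
 [0.635 0.24  0.107]
 [0.626 0.256 0.1  ]
 [0.621 0.25  0.096]
 [0.615 0.25  0.092]
 [0.609 0.247 0.09 ]
 [0.6   0.257 0.08 ]
 [0.592 0.264 0.073]
 [0.587 0.258 0.061]
 [0.577 0.264 0.063]
 [0.57  0.258 0.061]]
```

View pics/crop1.png

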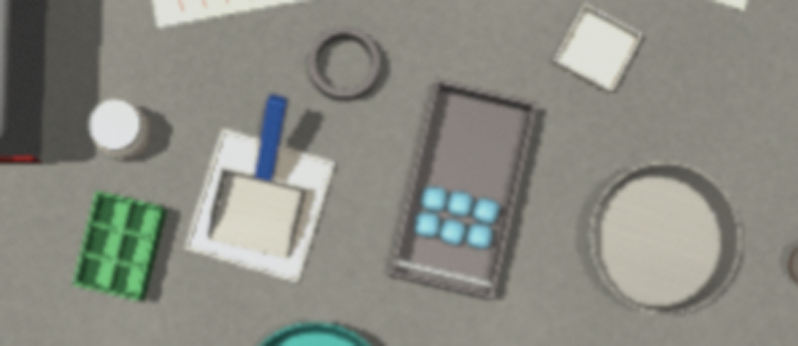

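Crop: the bare-metal scoop with blue handle stands on the white tray at crop (262,215), and it fits the description. The tub's corners are near (437,83), (537,105), (495,297) and (392,277), with the divider line at about (402,262) to (492,284). The steel basin is centred at (664,237).

```bash
python3 - <<'E'
from h import *
a=dict(np.load('t1.npz'))
f=lambda l,z: ray(a,np.array(l)/2.66+[180-.3,150-.3],z)
t=f([(437,83),(537,105),(495,297),(392,277)],.055);print('tub',t.round(3).tolist(),t.mean(0).round(3));e=(t[0]+t[1]-t[2]-t[3])/2;print(np.linalg.norm(e),np.arctan2(e[1],e[0]),np.linalg.norm(t[0]-t[1]))
d=f([(402,262),(492,284)],.045);print('div',d.round(3))
t=f([(225,130),(333,160),(300,278),(190,245)],.01);print('tray',t.round(3).tolist(),t.mean(0));e=(t[0]+t[1]-t[2]-t[3])/2;print(np.linalg.norm(e),np.arctan2(e[1],e[0]),np.linalg.norm(t[0]-t[1]))
h=f([(275,100),(265,175)],.11);print('handle',h.round(3))
h1=f([(277,97)],.12)[0];h2=f([(265,178)],.05)[0];e=h1-h2;print(h1,h2,np.arctan2(e[1],e[0]))
b=f([(595,237),(738,237),(664,162),(664,312)],.06);print('basin',b.round(3),b.mean(0))
c=f([(434,197),(460,203),(486,210),(427,223),(452,232),(480,235)],.035);print('cubes',c.round(3))
p=f([(222,253),(293,257)],.008);print('lip',p.round(3))
from scipy.spatial.transform import Rotation as R
o=ctrl.get_obs();print(R.from_euler('xyz',o['eef_rot']).as_matrix().round(3))
w=snap('wrist');T=np.eye(4);T[:3,:3]=R.from_euler('xyz',o['eef_rot']).as_matrix();T[:3,3]=o['ee_pos'];print((np.linalg.inv(T)@w['pose']).round(4).tolist(),w['mtx'])
E
```

```text
tub [[0.687, 0.049, 0.055], [0.661, -0.075, 0.055], [0.423, -0.023, 0.055], [0.446, 0.103, 0.055]] [0.554 0.014 0.055]
0.24560302664422817 -0.2163852161345104 0.12710013355700717
div [[ 0.465  0.091  0.045]
 [ 0.439 -0.02   0.045]]
tray [[0.632, 0.315, 0.01], [0.595, 0.178, 0.01], [0.446, 0.217, 0.01], [0.486, 0.356, 0.01]] [0.53980057 0.26638481 0.01      ]
0.15333389851032445 -0.2657069694726332 0.141950855425535
handle [[0.653 0.246 0.11 ]
 [0.563 0.256 0.11 ]]
[0.65470669 0.24327822 0.12      ] [0.56650161 0.26042484 0.05      ] -0.19200032517163249
basin [[ 0.497 -0.146  0.06 ]
 [ 0.499 -0.325  0.06 ]
 [ 0.592 -0.233  0.06 ]
 [ 0.406 -0.231  0.06 ]] [ 0.49857368 -0.23389456  0.06      ]
cubes [[ 0.547  0.051  0.035]
 [ 0.54   0.019  0.035]
 [ 0.532 -0.014  0.035]
 [ 0.515  0.06   0.035]
 [ 0.504  0.029  0.035]
 [ 0.5   -0.006  0.035]]
lip [[0.476 0.316 0.008]
 [0.472 0.226 0.008]]
[[-0.906  0.423 -0.   ]
 [ 0.423  0.906 -0.001]
 [ 0.    -0.001 -1.   ]]
[[-0.0, 0.9688, 0.248, 0.0713], [1.0, -0.0001, 0.0005, 0.002], [0.0005, 0.248, -0.9688, -0.1796], [0.0, 0.0, 0.0, 1.0]] [[399.49758307   0.         314.58617523]
 [  0.         399.49758307 242.80668166]
 [  0.           0.           1.        ]]
```

```bash
cat >> h.py <<'E'
from scipy.spatial.transform import Rotation as R, Slerp
D=np.diag([-1.,1,-1])
def scoopR(psi,lipdown=0,yaw0=0): return R.from_euler('z',psi)*R.from_euler('y',-lipdown)
def toolR(psi,ld=0): return R.from_matrix((scoopR(psi,ld)).as_matrix()@D)
def state():
    o=ctrl.get_obs();return np.array(o['ee_pos']),R.from_euler('xyz',o['eef_rot']),o
def plan(p1,R1,n=8,op=100,start=None):
    p0,R0=start if start else state()[:2]
    s=Slerp([0,1],R.concatenate([R0,R1]));t=np.linspace(0,1,n+1)
    p=[p0+(np.array(p1)-p0)*k for k in t]
    for i in range(n):
        r0,r1=s(t[i]),s(t[i+1])
        d=r0.inv().apply(p[i+1]-p[i]);w=(r0.inv()*r1).as_rotvec()
        print([op]+[round(float(x),4) for x in np.r_[d,w]],end=', ')
    print()
    return np.array(p1),R1
def scoop2tcp(org,psi,ld=0,off=(.097,0,.078)):
    """scoop origin -> TCP"""
    return np.array(org)+scoopR(psi,ld).apply(np.array(off)+[0,0,-.019])
E
python3 - <<'E'
from h import *
plan([.56,.17,.34],toolR(-.17))
E
```

```text
[100, -0.0544, -0.0199, -0.0169, -0.0001, -0.0, -0.0333], [100, -0.0537, -0.0217, -0.0169, -0.0001, -0.0, -0.0333], [100, -0.053, -0.0235, -0.0169, -0.0001, -0.0, -0.0333], [100, -0.0522, -0.0252, -0.0169, -0.0001, -0.0, -0.0333], [100, -0.0513, -0.0269, -0.0169, -0.0001, -0.0, -0.0333], [100, -0.0504, -0.0286, -0.0169, -0.0001, -0.0, -0.0333], [100, -0.0494, -0.0303, -0.0169, -0.0001, -0.0, -0.0333], [100, -0.0484, -0.0319, -0.0169, -0.0001, -0.0, -0.0333],
```

servo_tool(
  plan=[
    [100, -0.054, -0.02, -0.017, 0, 0, -0.033],
    [100, -0.054, -0.022, -0.017, 0, 0, -0.033],
    [100, -0.053, -0.0235, -0.017, 0, 0, -0.033],
    [100, -0.052, -0.025, -0.017, 0, 0, -0.033],
    [100, -0.051, -0.027, -0.017, 0, 0, -0.033],
    [100, -0.05, -0.0285, -0.017, 0, 0, -0.033],
    [100, -0.049, -0.03, -0.017, 0, 0, -0.033],
    [100, -0.048, -0.032, -0.017, 0, 0, -0.033],
  ],
)

```text
time_s: 1.15
ee_pos: [0.5589, 0.1686, 0.3419]
eef_rot: [-3.142, -0.0, 2.97]
force: [0.4, 1.0, 1.0]
grip_width: 0.094
grip_force: 0.0
```

```bash
python3 - <<'E'
from h import *
c=snap('wrist','w1.png');np.savez('w1.npz',**c);print(state())
E
```

```text
(array([0.56236505, 0.16406776, 0.34313579]), Rotation.from_matrix(array([[-9.84929409e-01,  1.72945964e-01,  1.93705720e-03],
                            [ 1.72944195e-01,  9.84931068e-01, -1.04712393e-03],
                            [-2.08896368e-03, -6.96340352e-04, -9.99997576e-01]])), {'time_s': 1.2, 'qpos': array([ 2.22019087e-01,  3.23822646e-01,  1.17715639e+00, -1.45133164e-03,
        1.63895461e+00, -1.17505805e+00]), 'joint_vel': array([ 0.07423112, -0.05101248,  0.11383387,  0.00405714, -0.06204665,
        0.17074873]), 'tau': array([ 16.90880477, -56.6994524 , -29.26452219,   1.44802026,
         0.21486021,   1.21979311]), 'ee_pos': array([0.56236505, 0.16406776, 0.34313579]), 'eef_rot': array([-3.14089631e+00,  2.08896520e-03,  2.96777414e+00]), 'force': array([ 3.06137125, -3.29182225,  1.57061176]), 'moment': array([-0.05692739, -0.09770324,  0.04262218]), 'grip_force': 0.0, 'grip_width': 0.09411740615482714})
```

View pics/w1.png

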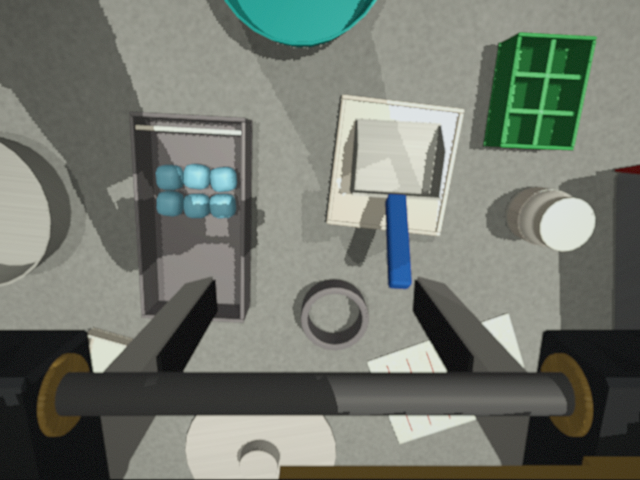

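Wrist view: the tub has corners at about (133,117), (251,118), (245,320) and (145,315), and its white divider runs (136,127) to (242,132). The six cubes are at u 169 to 223, v 178 and 205. The tray has corners at (343,96), (463,108), (440,235) and (327,222), and the scoop's blue handle runs (396,196) to (400,286).

```bash
python3 - <<'E'
from h import *
c=dict(np.load('w1.npz'));im=c['pixels'];hsv=cv2.cvtColor(im,cv2.COLOR_RGB2HSV);P=pts(c)
def rect(l,z,n):
    t=ray(c,l,z);e=(t[2]+t[3]-t[0]-t[1])/2
    print(n,t.mean(0).round(4),'len',np.linalg.norm(e).round(4),'wid',np.linalg.norm(t[0]-t[1]).round(4),np.linalg.norm(t[2]-t[3]).round(4),'yaw',np.arctan2(e[1],e[0]).round(4));return t.mean(0),np.arctan2(e[1],e[0])
tc,ty=rect([(133,117),(251,118),(245,320),(145,315)],.055,'tub')
rect([(343,96),(463,108),(440,235),(327,222)],.010,'tray')
def loc(l,z):
    q=ray(c,l,z)-tc;return np.c_[q[:,0]*np.cos(ty)+q[:,1]*np.sin(ty),-q[:,0]*np.sin(ty)+q[:,1]*np.cos(ty)].round(4)
print('div',loc([(136,127),(242,132)],.045)); print('cubes',loc([(169,178),(197,176),(223,179),(169,204),(197,206),(223,205)],.03).tolist())
m=(hsv[...,0]>100)&(hsv[...,0]<125)&(hsv[...,1]>120);k=np.zeros_like(m);k[185:300,370:430]=1;m=big(m&k)
L=[]
for v in range(200,286,6):
    u=np.nonzero(m[v])[0];s=P[v,u.min()+3:u.max()-2];L.append(np.r_[v,u.min(),u.max(),np.median(s,0)])
L=np.array(L);print(L.round(3))
A=L[:,3:];f=np.polyfit(A[:,0],A[:,1],1);g=np.polyfit(A[:,0],A[:,2],1);print('yaw',np.arctan(f[0]),'rise',np.degrees(np.arctan(g[0])))
y=np.arctan(f[0])
# top surface height above centreline vertical = .010/cos40
x=(0.083+.010/np.cos(np.radians(40))-g[1])/g[0];print('grip',x,np.polyval(f,x))
E
```

```text
tub [0.5593 0.024  0.055 ] len 0.2422 wid 0.1314 0.1261 yaw -0.2318
tray [0.5389 0.274  0.01  ] len 0.1576 wid 0.1467 0.1496 yaw -0.2787
div [[-0.1072 -0.0672]
 [-0.109   0.0541]]
cubes [[-0.0497, -0.0366], [-0.0542, -0.0025], [-0.0525, 0.0291], [-0.0177, -0.0375], [-0.0172, -0.003], [-0.0204, 0.0292]]
[[2.00e+02 3.87e+02 4.05e+02 5.72e-01 2.65e-01 5.40e-02]
 [2.06e+02 3.86e+02 4.05e+02 5.78e-01 2.63e-01 5.90e-02]
 [2.12e+02 3.86e+02 4.05e+02 5.84e-01 2.61e-01 6.40e-02]
 [2.18e+02 3.87e+02 4.06e+02 5.90e-01 2.60e-01 7.00e-02]
 [2.24e+02 3.87e+02 4.06e+02 5.96e-01 2.58e-01 7.50e-02]
 [2.30e+02 3.87e+02 4.07e+02 6.02e-01 2.57e-01 8.00e-02]
 [2.36e+02 3.87e+02 4.07e+02 6.07e-01 2.56e-01 8.50e-02]
 [2.42e+02 3.88e+02 4.08e+02 6.13e-01 2.55e-01 8.90e-02]
 [2.48e+02 3.88e+02 4.08e+02 6.19e-01 2.54e-01 9.40e-02]
 [2.54e+02 3.88e+02 4.09e+02 6.24e-01 2.53e-01 9.90e-02]
 [2.60e+02 3.88e+02 4.09e+02 6.30e-01 2.51e-01 1.04e-01]
 [2.66e+02 3.89e+02 4.09e+02 6.35e-01 2.50e-01 1.08e-01]
 [2.72e+02 3.89e+02 4.10e+02 6.40e-01 2.49e-01 1.13e-01]
 [2.78e+02 3.89e+02 4.10e+02 6.45e-01 2.47e-01 1.17e-01]
 [2.84e+02 3.89e+02 4.10e+02 6.51e-01 2.46e-01 1.18e-01]]
yaw -0.22397648000338566 rise 40.13908955466228
grip 0.6213581252499581 0.25299872060779216
```

```bash
cat > tub.py <<'E'
from h import *
def fit(c):
    P=pts(c);im=c['pixels'];hsv=cv2.cvtColor(im,cv2.COLOR_RGB2HSV)
    def rect(ctr,r,z0,z1,n,red=0):
        m=(np.hypot(P[...,0]-ctr[0],P[...,1]-ctr[1])<r)&(P[...,2]>z0)&(P[...,2]<z1)&(hsv[...,1]<80)
        m=big(m);q=P[m][:,:2]
        (x,y),(w,h),a=cv2.minAreaRect((q*1000).astype(np.float32));print(n,x,y,w,h,a,'z',np.median(P[m][:,2]),m.sum())
    rect((.556,.02),.165,.045,.065,'tub')
    rect((.54,.27),.12,.0075,.015,'tray')
    m=(hsv[...,0]>100)&(hsv[...,0]<125)&(hsv[...,1]>120)&(np.hypot(P[...,0]-.61,P[...,1]-.255)<.08)&(P[...,2]>.03);m=big(m)
    L=[]
    for v in np.unique(np.nonzero(m)[0])[4:-6:3]:
        u=np.nonzero(m[v])[0];L.append(np.median(P[v,u.min()+3:u.max()-2],0))
    A=np.array(L);f=np.polyfit(A[:,0],A[:,1],1);g=np.polyfit(A[:,0],A[:,2],1)
    x=(0.083+.01305-g[1])/g[0];print('handle yaw',np.arctan(f[0]),np.degrees(np.arctan(g[0])),'grip',x,np.polyval(f,x))
E
python3 - <<'E'
from tub import *
c=snap('wrist');np.savez('w2.npz',**c);p,r,o=state()
print(p,o['joint_vel'].round(3))
fit(c);print('old');fit(dict(np.load('w1.npz')))
a=dict(np.load('t1.npz'));P=pts(a);m=(np.hypot(P[...,0]-.556,P[...,1]-.02)<.165)&(P[...,2]>.045)&(P[...,2]<.065);print(cv2.minAreaRect((P[big(m)][:,:2]*1000).astype(np.float32)))
T=np.eye(4);T[:3,:3]=r.as_matrix();T[:3,3]=p;print((np.linalg.inv(T)@c['pose']).round(4).tolist())
E
```

```text
[0.56056487 0.16647084 0.3419086 ] [ 0.082 -0.031  0.089  0.018 -0.03   0.095]
tub 558.133544921875 19.34980010986328 130.3130340576172 249.68673706054688 77.16580200195312 z 0.05423149058776397 3724
tray 526.2958984375 277.02490234375 106.01468658447266 85.07390594482422 76.7011947631836 z 0.008471207960681848 3734
handle yaw -0.22933939674867937 40.63300857180852 grip 0.6209983668999223 0.2529975480851806
old
tub 558.2023315429688 19.249107360839844 130.6034698486328 249.74745178222656 77.21839141845703 z 0.05419566126612091 3720
tray 526.7216186523438 277.0714111328125 105.78015899658203 84.34368896484375 76.86546325683594 z 0.00846736980146312 3755
handle yaw -0.22705721972105186 40.71333919760158 grip 0.6208784549957758 0.25302736849751273
((556.6385498046875, 14.317001342773438), (130.1823272705078, 251.42620849609375), 77.2448501586914)
[[0.0026, 0.9685, 0.2489, 0.0688], [1.0, -0.0028, 0.0002, -0.0004], [0.0009, 0.2489, -0.9685, -0.1807], [0.0, 0.0, 0.0, 1.0]]
```

```bash
python3 - <<'E'
from h import *
s=(np.array([.56,.168,.341]),toolR(-.172))
s=plan([.621,.253,.15],toolR(-.228),5,start=s)
plan([.621,.253,.064],toolR(-.228),3,start=s)
E
```

```text
[100, -0.0091, 0.0188, 0.0382, 0.0, 0.0, 0.0112], [100, -0.0089, 0.0189, 0.0382, 0.0, 0.0, 0.0112], [100, -0.0087, 0.019, 0.0382, 0.0, 0.0, 0.0112], [100, -0.0085, 0.0191, 0.0382, 0.0, 0.0, 0.0112], [100, -0.0083, 0.0192, 0.0382, 0.0, 0.0, 0.0112], 
[100, 0.0, 0.0, 0.0287, 0.0, 0.0, 0.0], [100, 0.0, 0.0, 0.0287, 0.0, 0.0, 0.0], [100, 0.0, 0.0, 0.0287, 0.0, 0.0, 0.0],
```

servo_tool(
  plan=[
    [100, -0.009, 0.019, 0.038, 0, 0, 0.011],
    [100, -0.009, 0.019, 0.038, 0, 0, 0.011],
    [100, -0.009, 0.019, 0.038, 0, 0, 0.011],
    [100, -0.0085, 0.019, 0.038, 0, 0, 0.011],
    [100, -0.0083, 0.019, 0.038, 0, 0, 0.011],
    [100, 0, 0, 0.029, 0, 0, 0],
    [100, 0, 0, 0.029, 0, 0, 0],
    [100, 0, 0, 0.015, 0, 0, 0],
  ],
)

```text
time_s: 2.25
ee_pos: [0.6182, 0.2552, 0.0766]
eef_rot: [-3.14, -0.002, 2.914]
force: [1.1, 0.5, -0.7]
grip_width: 0.094
grip_force: 0.0
```

```bash
python3 - <<'E'
from tub import *
c=snap('wrist','w3.png');np.savez('w3.npz',**c);p,r,o=state();print(p,o['eef_rot'],o['joint_vel'].round(3))
try: fit(c)
except Exception as e: print(e)
E
```

```text
[0.61789313 0.25492353 0.07533018] [-3.13963475 -0.00315761  2.91399352] [-0.004 -0.02  -0.019 -0.     0.046 -0.001]
tub 609.4326171875 74.52482604980469 1.4769529104232788 3.6747426986694336 63.10408401489258 z 0.04599121950646974 14
tray 526.656005859375 277.3237609863281 106.22547912597656 84.80158233642578 76.61575317382812 z 0.008409369762718569 19986
handle yaw -0.22905121068085768 40.6775438046287 grip 0.6215198610427312 0.2551842326228986
```

servo_tool(
  plan=[
    [100, -0.0035, 0.0005, 0.006, 0, 0, 0],
    [100, 0, 0, 0.0055, 0, 0, 0],
    [10, 0, 0, 0, 0, 0, 0],
    [10, 0, 0, 0, 0, 0, 0],
    [10, 0, 0, 0, 0, 0, 0],
    [10, 0, 0, 0, 0, 0, 0],
    [10, 0, 0, 0, 0, 0, 0],
    [10, 0, 0, 0, 0, 0, 0],
  ],
  force=110,
)

```text
time_s: 3.3
ee_pos: [0.6227, 0.2547, 0.067]
eef_rot: [3.142, 0.0, 2.914]
force: [0.3, 0.2, -0.7]
grip_width: 0.0374
grip_force: 0.0
```

servo_tool(
  plan=[
    [10, 0, 0, 0.002, 0, 0, 0],
    [10, 0, 0, 0, 0, 0, 0],
    [10, 0, 0, 0, 0, 0, 0],
    [10, 0, 0, 0, 0, 0, 0],
    [10, 0, 0, -0.002, 0, 0, 0],
    [10, 0, 0, -0.01, 0, 0, 0],
    [10, 0, 0, -0.03, 0, 0, 0],
    [10, 0, 0, -0.04, 0, 0, 0],
  ],
)

```text
time_s: 4.3
ee_pos: [0.6224, 0.2545, 0.1479]
eef_rot: [-3.141, -0.001, 2.914]
force: [0.7, -0.1, -2.2]
grip_width: 0.0236
grip_force: 60.0
```

```bash
python3 - <<'E'
from tub import *
c=snap('wrist','w4.png');np.savez('w4.npz',**c);p,r,o=state();print(p,o['eef_rot'],o['force'],o['grip_width'],o['grip_force'])
# tool-frame pan floor plane
T=r.inv();P=pts(c);Q=T.apply((P-p).reshape(-1,3)).reshape(P.shape)
print(Q[60:300:24,400:560:30].round(3).tolist() if 0 else '')
m=(abs(Q[...,1])<.045)&(Q[...,0]>.06)&(Q[...,0]<.135)&(Q[...,2]>.04)&(Q[...,2]<.075)&(P[...,2]>.04)
q=Q[m];print(len(q),q.mean(0));A=np.c_[q[:,:2],np.ones(len(q))];print(np.linalg.lstsq(A,q[:,2],rcond=None)[0])
(x,y),(w,h),a=cv2.minAreaRect((q[:,:2]*1000).astype(np.float32));print(x,y,w,h,a)
E
```

```text
[0.62432032 0.25521936 0.15486043] [3.13752498 0.00639596 2.91379202] [ 0.46349656 -0.39224014  3.4967109 ] 0.023555171749747215 59.962263107299805

22935 [ 9.89606621e-02 -1.39063600e-05  6.27821232e-02]
[0.00229683 0.00403322 0.06255488]
97.68301391601562 -0.000522613525390625 89.98854064941406 74.62679290771484 89.99911499023438
```

View pics/w4.png

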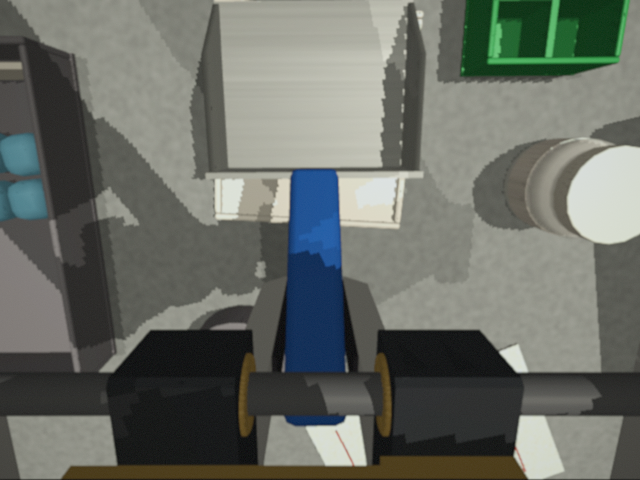

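The scoop is held centred: the handle is at (315,250), the pan floor at the top spans u 205 to 425, and the grip is 60 N. Next I hover over the tub with the lip down.

```bash
cat >> h.py <<'E'
TUB=np.array([.558,.0195]);TY=-.224
OFF=np.array([.143,0,.060])
def lip2tcp(lx,ly,lz,ld,dyaw=0,c=None,y=None):
    "lip given in tub frame (x',y', world z)"
    c=TUB if c is None else c; y=TY if y is None else y
    l=np.r_[c+R.from_euler('z',y).apply([lx,ly,0])[:2],lz]
    return l+scoopR(y+dyaw,ld).apply(OFF),toolR(y+dyaw,ld)
def lipnow():
    p,r,o=state();Rs=r*R.from_matrix(D)
    l=p-Rs.apply(OFF);q=R.from_euler('z',-TY).apply(np.r_[l[:2]-TUB,0]);x=Rs.as_matrix()[:,0]
    return np.r_[q[:2],l[2]],np.arctan2(x[1],x[0])-TY,np.arcsin(x[2]),R.from_euler('z',-TY).apply(o['force']),o['moment']
E
python3 - <<'E'
from h import *
np.set_printoptions(precision=4,suppress=True)
p,R1=lip2tcp(.01,0,.085,.35);print(p,lipnow());plan(p,R1,7,10,start=(np.array([.6235,.255,.151]),toolR(-.228)))
c=dict(np.load('w4.npz'));P=pts(c);m=(P[...,2]>.052)&(P[...,2]<.058)&(P[...,1]<.1)&(P[...,1]>.0)
q=R.from_euler('z',-TY).apply(P[m]-np.r_[TUB,0]);print(len(q),np.percentile(q[:,1],[50,90,98,99.5]),q[:,0].min(),q[:,0].max())
E
```

```text
[ 0.6787 -0.008   0.1904] (array([-0.1303,  0.2453,  0.0939]), np.float64(-0.0038006383334433236), np.float64(0.006395958453577543), array([ 0.539 , -0.2795,  3.4967]), array([ 0.0404, -0.108 , -0.0133]))
[10, -0.0162, -0.0348, -0.0056, -0.0001, -0.05, -0.0006], [10, -0.0164, -0.0348, -0.0048, -0.0001, -0.05, -0.0006], [10, -0.0166, -0.0348, -0.004, -0.0001, -0.05, -0.0006], [10, -0.0168, -0.0348, -0.0032, -0.0001, -0.05, -0.0006], [10, -0.0169, -0.0349, -0.0023, -0.0001, -0.05, -0.0006], [10, -0.017, -0.0349, -0.0015, -0.0001, -0.05, -0.0006], [10, -0.017, -0.0349, -0.0006, -0.0001, -0.05, -0.0006], 
2549 [0.0637 0.0653 0.0658 0.0661] -0.1241186267963047 0.11145117463572818
```

servo_tool(
  plan=[
    [10, -0.016, -0.035, -0.0056, 0, -0.05, -0.0006],
    [10, -0.0164, -0.035, -0.005, 0, -0.05, -0.0006],
    [10, -0.0166, -0.035, -0.004, 0, -0.05, -0.0006],
    [10, -0.017, -0.035, -0.003, 0, -0.05, -0.0006],
    [10, -0.017, -0.035, -0.0023, 0, -0.05, -0.0006],
    [10, -0.017, -0.035, -0.0015, 0, -0.05, -0.0006],
    [10, -0.017, -0.035, -0.0006, 0, -0.05, -0.0006],
    [10, 0, 0, 0, 0, 0, 0],
  ],
)

```text
time_s: 5.35
ee_pos: [0.6779, -0.0116, 0.1875]
eef_rot: [-3.141, 0.351, 2.915]
force: [-0.6, 0.2, -2.1]
grip_width: 0.0239
grip_force: 60.0
```

```bash
python3 - <<'E'
from h import *
np.set_printoptions(precision=4,suppress=True)
print(lipnow());c=snap('wrist','w5.png');np.savez('w5.npz',**c);print(lipnow())
E
```

```text
(array([ 0.0102, -0.0035,  0.0819]), np.float64(-0.002100285368096616), np.float64(0.3514572285651013), array([-0.6517,  0.0578, -2.1336]), array([ 0.0291,  0.2546, -0.0035]))
(array([ 0.0097, -0.0023,  0.0817]), np.float64(-0.0012212890442694635), np.float64(0.35038999131140586), array([-1.3465,  0.2504, -2.2864]), array([0.0866, 0.203 , 0.0133]))
```

View pics/w5.png

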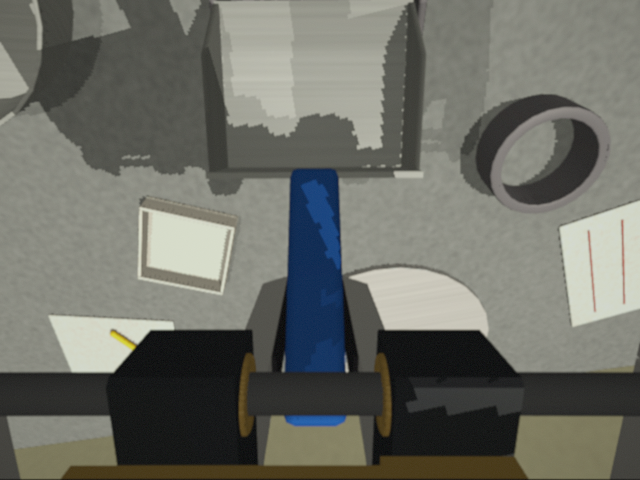

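Wrist view: the pan fills the top of the picture (u 205 to 425) and hides the tub. The weigh boat (188,245) and the tape (543,150) are clear of it. I'll go down by the calibrated pose and feel for the floor.

```bash
python3 - <<'E'
from h import *
s0=lip2tcp(.0097,-.0023,.0817,.35)
p,r=lip2tcp(.010,0,.014,.35);plan(p,r,5,10,start=s0)
q,r=lip2tcp(.010,0,.008,.35);plan(q,r,2,10,start=(p,r))
E
```

```text
[10, 0.0046, 0.0005, 0.0127, 0.0, 0.0, 0.0], [10, 0.0046, 0.0005, 0.0127, 0.0, 0.0, 0.0], [10, 0.0046, 0.0005, 0.0127, 0.0, 0.0, 0.0], [10, 0.0046, 0.0005, 0.0127, 0.0, 0.0, 0.0], [10, 0.0046, 0.0005, 0.0127, 0.0, 0.0, 0.0], 
[10, 0.001, -0.0, 0.0028, 0.0, 0.0, 0.0], [10, 0.001, -0.0, 0.0028, 0.0, 0.0, 0.0],
```

servo_tool(
  plan=[
    [10, 0.0046, 0.0005, 0.0127, 0, 0, 0],
    [10, 0.0046, 0.0005, 0.0127, 0, 0, 0],
    [10, 0.0046, 0.0005, 0.0127, 0, 0, 0],
    [10, 0.0046, 0.0005, 0.0127, 0, 0, 0],
    [10, 0.0046, 0.0005, 0.0127, 0, 0, 0],
    [10, 0.001, 0, 0.0028, 0, 0, 0],
    [10, 0, 0, 0, 0, 0, 0],
    [10, 0, 0, 0, 0, 0, 0],
  ],
)

```text
time_s: 6.4
ee_pos: [0.6789, -0.0071, 0.1166]
eef_rot: [-3.141, 0.351, 2.918]
force: [0.0, 0.4, -2.3]
grip_width: 0.0236
grip_force: 60.0
```

```bash
python3 - <<'E'
from h import *
np.set_printoptions(precision=4,suppress=True)
print(lipnow());a=snap('top','top2.png');im=a['pixels'][150:280,300:460]
cv2.imwrite('pics/crop2.png',cv2.resize(im[:,:,::-1],None,fx=4,fy=4,interpolation=cv2.INTER_CUBIC))
E
```

```text
(array([0.0101, 0.0008, 0.0111]), np.float64(0.0004452757227905446), np.float64(0.35091093678514385), array([-0.0724,  0.3664, -2.2605]), array([0.1279, 0.1587, 0.0228]))
```

View pics/crop2.png

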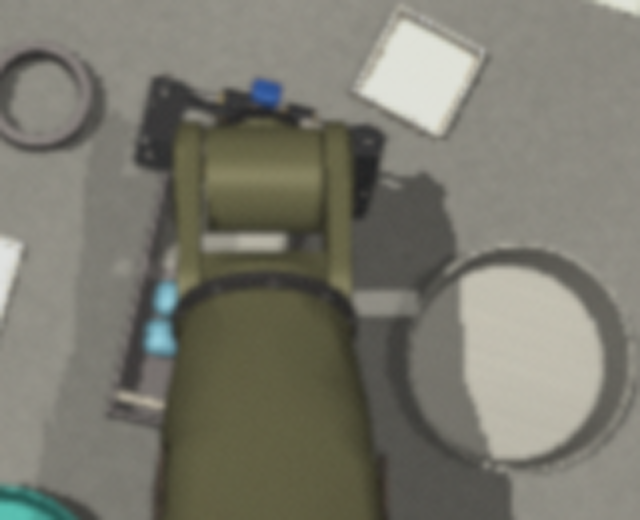

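Top crop: the arm covers the scoop, two cubes show at (165,300) and (160,337) undisturbed, and there is no contact yet. I'll feel for the floor.

servo_tool(
  plan=[
    [10, 0.0004, 0, 0.001, 0, 0, 0],
    [10, 0.0004, 0, 0.001, 0, 0, 0],
    [10, 0.0004, 0, 0.001, 0, 0, 0],
    [10, 0.0004, 0, 0.001, 0, 0, 0],
    [10, 0.0004, 0, 0.001, 0, 0, 0],
    [10, 0.0002, 0, 0.0005, 0, 0, 0],
    [10, 0, 0, 0, 0, 0, 0],
    [10, 0, 0, 0, 0, 0, 0],
  ],
)

```text
time_s: 7.45
ee_pos: [0.6786, -0.0071, 0.1102]
eef_rot: [-3.141, 0.35, 2.918]
force: [-0.1, -0.1, -0.1]
grip_width: 0.0234
grip_force: 60.0
```

```bash
python3 - <<'E'
from h import *
np.set_printoptions(precision=4,suppress=True)
print(lipnow())
E
```

```text
(array([0.0098, 0.0008, 0.0048]), np.float64(0.0006135811579968953), np.float64(0.3504226003090865), array([-0.124 , -0.0832, -0.1333]), array([ 0.0292,  0.0782, -0.0393]))
```

```bash
cat >> h.py <<'E'
def lipplan(a,b,n,op=10):
    "a,b: (lx,ly,lz,ld,dyaw), lip path interpolated"
    a,b=map(np.array,(a,b))
    for i in range(n):
        s=lip2tcp(*(a+(b-a)*i/n));e=lip2tcp(*(a+(b-a)*(i+1)/n));plan(*e,1,op,start=s)
E
python3 - <<'E'
from h import *
lipplan((.0098,.0005,.0048,.35,0),(-.025,0,.0055,.02,0),8)
E
```

```text
[10, 0.0017, -0.0001, 0.0044, -0.0, 0.0412, -0.0], 
[10, 0.0018, -0.0001, 0.0045, 0.0, 0.0412, 0.0], 
[10, 0.0018, -0.0001, 0.0047, 0.0, 0.0413, 0.0], 
[10, 0.0019, -0.0001, 0.0049, -0.0, 0.0413, -0.0], 
[10, 0.0019, -0.0001, 0.0051, -0.0, 0.0413, -0.0], 
[10, 0.0019, -0.0001, 0.0052, 0.0, 0.0412, 0.0], 
[10, 0.002, -0.0001, 0.0054, 0.0, 0.0412, -0.0], 
[10, 0.002, -0.0001, 0.0056, 0.0, 0.0412, 0.0],
```

servo_tool(
  plan=[
    [10, 0.0017, 0, 0.0042, 0, 0.041, 0],
    [10, 0.0018, 0, 0.0044, 0, 0.041, 0],
    [10, 0.0018, 0, 0.0046, 0, 0.041, 0],
    [10, 0.0019, 0, 0.0049, 0, 0.041, 0],
    [10, 0.0019, 0, 0.0051, 0, 0.041, 0],
    [10, 0.0019, 0, 0.0052, 0, 0.041, 0],
    [10, 0.002, 0, 0.0054, 0, 0.041, 0],
    [10, 0.002, 0, 0.0056, 0, 0.041, 0],
  ],
)

```text
time_s: 8.45
ee_pos: [0.6716, -0.0055, 0.0681]
eef_rot: [-3.141, 0.02, 2.918]
force: [0.0, -0.5, -2.3]
grip_width: 0.0235
grip_force: 60.0
```

```bash
python3 - <<'E'
from h import *
np.set_printoptions(precision=4,suppress=True)
print(lipnow());c=snap('wrist','w6.png')
E
```

```text
(array([-0.0254,  0.0007,  0.0052]), np.float64(0.0003647390118343141), np.float64(0.020489390671539993), array([ 0.1162, -0.4514, -2.2968]), array([-0.0839, -0.2634, -0.0007]))
```

View pics/w6.png

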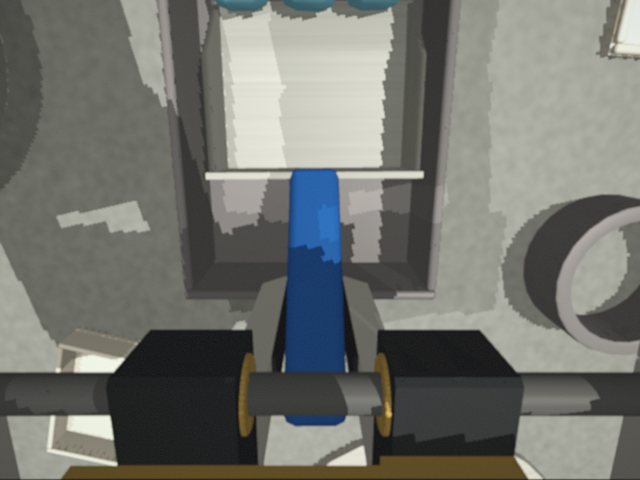

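Wrist view: the pan sits centred in the tub (pan u 205 to 425 between walls at 165 and 445), with three cubes at the lip at the top edge (u 240, 310, 370). I push on.

servo_tool(
  plan=[
    [10, 0.002, 0, 0.0003, 0, 0, 0],
    [10, 0.002, 0, 0.0003, 0, 0, 0],
    [10, 0.002, 0, 0.0002, 0, 0, 0],
    [10, 0.002, 0, 0, 0, 0, 0],
    [10, 0.002, 0, 0, 0, 0, 0],
    [10, 0.002, 0, 0, 0, 0, 0],
    [10, 0.002, 0, 0, 0, 0, 0],
    [10, 0.002, 0, 0, 0, 0, 0],
  ],
)

```text
time_s: 9.5
ee_pos: [0.6562, -0.002, 0.0676]
eef_rot: [-3.141, 0.022, 2.918]
force: [2.7, -0.8, 1.7]
grip_width: 0.0236
grip_force: 60.0
```

```bash
python3 - <<'E'
from h import *
np.set_printoptions(precision=4,suppress=True)
print(lipnow())
E
```

```text
(array([-0.0411,  0.0007,  0.0044]), np.float64(0.00031589490884276206), np.float64(0.02244692544716465), array([ 2.8196, -0.2256,  1.7179]), array([-0.0937, -0.3319,  0.0212]))
```

servo_tool(
  plan=[
    [10, 0.002, 0, 0, 0, 0, 0],
    [10, 0.002, 0, 0, 0, 0, 0],
    [10, 0.0015, 0, 0, 0, 0, 0],
    [10, 0.0015, 0, 0, 0, 0, 0],
    [10, 0.0015, 0, 0, 0, 0, 0],
    [10, 0.0015, 0, 0, 0, 0, 0],
    [10, 0.001, 0, 0, 0, 0, 0],
    [10, 0, 0, 0, 0, 0, 0],
  ],
)

```text
time_s: 10.5
ee_pos: [0.6454, 0.0004, 0.0672]
eef_rot: [-3.141, 0.022, 2.918]
force: [3.9, -0.9, 3.6]
grip_width: 0.0234
grip_force: 60.0
```

```bash
cat > see.py <<'E'
from h import *
np.set_printoptions(precision=4,suppress=True)
print(lipnow())
def cubes(tag=None):
    c=snap('wrist',tag);p,r,o=state();P=pts(c);Rs=r*R.from_matrix(D)
    hsv=cv2.cvtColor(c['pixels'],cv2.COLOR_RGB2HSV)
    m=(hsv[...,0]>85)&(hsv[...,0]<108)&(hsv[...,1]>60);k=np.zeros_like(m);k[:230,160:450]=1;m&=k
    m=cv2.morphologyEx(m.astype(np.uint8),cv2.MORPH_OPEN,np.ones((3,3)))
    Q=Rs.inv().apply((P-p).reshape(-1,3)).reshape(P.shape)+OFF  # relative to lip, scoop frame
    n,l,s,ce=cv2.connectedComponentsWithStats(m)
    for i in range(1,n):
        if s[i,4]<60: continue
        q=Q[l==i];print('px',s[i],'x',np.percentile(q[:,0],[3,97]),'y',np.percentile(q[:,1],[3,97]),'ztop',np.percentile(q[:,2],[50,95]))
E
python3 -c "
from see import *
cubes('w7.png')"
```

```text
(array([-0.0522,  0.0007,  0.0041]), np.float64(0.00034483101063431665), np.float64(0.02210229776079453), array([3.9624, 0.0033, 3.5905]), array([-0.1201, -0.3617, -0.0125]))
px [216   0  50  10 412] x [0.0048 0.0074] y [-0.0458 -0.0238] ztop [0.0182 0.0241]
px [284   0  50  10 410] x [0.0047 0.0074] y [-0.0122  0.0098] ztop [0.018  0.0239]
px [348   0  50  10 395] x [0.0045 0.0073] y [0.0197 0.0414] ztop [0.0178 0.0238]
px [ 291  170   48   60 2737] x [0.0866 0.1099] y [-0.0083  0.0117] ztop [0.0555 0.0645]
```

servo_tool(
  plan=[
    [10, 0.0015, 0, -0.0002, 0, 0, 0],
    [10, 0.0015, 0, -0.0001, 0, 0, 0],
    [10, 0.0015, 0, 0, 0, 0, 0],
    [10, 0.0015, 0, 0, 0, 0, 0],
    [10, 0.0015, 0, 0, 0, 0, 0],
    [10, 0.0015, 0, 0, 0, 0, 0],
    [10, 0.001, 0, 0, 0, 0, 0],
    [10, 0, 0, 0, 0, 0, 0],
  ],
)

```text
time_s: 11.55
ee_pos: [0.6355, 0.0027, 0.0672]
eef_rot: [-3.141, 0.022, 2.918]
force: [3.9, -0.4, 3.4]
grip_width: 0.0237
grip_force: 60.0
```

```bash
python3 -c "
from see import *
cubes('w8.png')"
```

```text
(array([-0.0623,  0.0007,  0.0041]), np.float64(0.00033785337685329764), np.float64(0.02179913908487619), array([3.907 , 0.4537, 3.3612]), array([-0.0852, -0.3095, -0.0202]))
px [ 208    0   65   31 1673] x [0.0084 0.0172] y [-0.0465 -0.0202] ztop [0.0285 0.0323]
px [ 278    0   62   31 1617] x [0.0088 0.0173] y [-0.0138  0.0119] ztop [0.029  0.0323]
px [ 344    0   63   30 1623] x [0.0086 0.0171] y [0.0171 0.043 ] ztop [0.0288 0.0325]
px [ 291  170   48   60 2725] x [0.0864 0.1098] y [-0.0083  0.0117] ztop [0.0556 0.0645]
```

servo_tool(
  plan=[
    [10, 0.0015, 0, 0, 0, 0, 0],
    [10, 0.0015, 0, 0, 0, 0, 0],
    [10, 0.0015, 0, 0, 0, 0, 0],
    [10, 0.0015, 0, 0, 0, 0, 0],
    [10, 0.0015, 0, 0, 0, 0, 0],
    [10, 0.0015, 0, 0, 0, 0, 0],
    [10, 0.0015, 0, 0, 0, 0, 0],
    [10, 0.001, 0, 0, 0, 0, 0],
  ],
)

```text
time_s: 12.6
ee_pos: [0.6244, 0.0052, 0.0671]
eef_rot: [-3.141, 0.022, 2.918]
force: [6.0, -0.8, 4.5]
grip_width: 0.0237
grip_force: 60.0
```

```bash
python3 -c "
from see import *
cubes('w9.png')"
```

```text
(array([-0.0737,  0.0008,  0.0039]), np.float64(0.0004021693414323624), np.float64(0.022159808043101366), array([6.0596, 0.5292, 4.5227]), array([-0.1339, -0.4816,  0.0361]))
px [ 209    0   66   54 3030] x [0.0097 0.0285] y [-0.0466 -0.0194] ztop [0.0318 0.0345]
px [ 278    0   62   55 3046] x [0.0098 0.0286] y [-0.0146  0.0123] ztop [0.0321 0.0346]
px [ 343    0   65   54 3111] x [0.0098 0.0285] y [0.0167 0.0441] ztop [0.032  0.0347]
px [ 291  170   49   60 2726] x [0.0864 0.1101] y [-0.0083  0.0116] ztop [0.0558 0.0646]
```

servo_tool(
  plan=[
    [10, 0.0015, 0, 0, 0, 0, 0],
    [10, 0.0015, 0, 0, 0, 0, 0],
    [10, 0.0015, 0, 0, 0, 0, 0],
    [10, 0.0015, 0, 0, 0, 0, 0],
    [10, 0.0015, 0, 0, 0, 0, 0],
    [10, 0.0015, 0, 0, 0, 0, 0],
    [10, 0.0015, 0, 0, 0, 0, 0],
    [10, 0, 0, 0, 0, 0, 0],
  ],
)

```text
time_s: 13.65
ee_pos: [0.6146, 0.0075, 0.0672]
eef_rot: [-3.141, 0.023, 2.918]
force: [5.9, -1.4, 4.9]
grip_width: 0.0238
grip_force: 60.0
```

```bash
python3 -c "
from see import *
cubes('w10.png')"
```

```text
(array([-0.0837,  0.0008,  0.0039]), np.float64(0.00033835793195324815), np.float64(0.023366933024850937), array([ 6.0284, -0.0421,  4.906 ]), array([-0.1666, -0.7652,  0.011 ]))
px [ 210    0   65   74 4182] x [0.0071 0.0382] y [-0.0462 -0.0195] ztop [0.0325 0.0351]
px [ 278    0   62   74 4072] x [0.0072 0.038 ] y [-0.014  0.012] ztop [0.0326 0.035 ]
px [ 343    0   64   74 4179] x [0.0072 0.0381] y [0.0169 0.0439] ztop [0.0326 0.0352]
px [ 291  170   48   60 2751] x [0.0863 0.1099] y [-0.0085  0.0117] ztop [0.0558 0.0646]
```

servo_tool(
  plan=[
    [10, 0.0015, 0, 0, 0, 0, 0],
    [10, 0.0015, 0, 0, 0, 0, 0],
    [10, 0.0015, 0, 0, 0, 0, 0],
    [10, 0.0015, 0, 0, 0, 0, 0],
    [10, 0.0015, 0, 0, 0, 0, 0],
    [10, 0.0015, 0, 0, 0, 0, 0],
    [10, 0.001, 0, 0, 0, 0, 0],
    [10, 0, 0, 0, 0, 0, 0],
  ],
)

```text
time_s: 14.7
ee_pos: [0.6048, 0.0097, 0.067]
eef_rot: [-3.141, 0.023, 2.918]
force: [6.4, -1.6, 7.0]
grip_width: 0.0237
grip_force: 60.0
```

```bash
python3 -c "
from see import *
cubes('w11.png')"
```

```text
(array([-0.0937,  0.0008,  0.0037]), np.float64(0.00032281050467744543), np.float64(0.02312626936640605), array([ 6.5629, -0.1156,  7.0365]), array([-0.1835, -0.5454,  0.0344]))
px [ 209    0   67   95 5316] x [0.0097 0.0478] y [-0.0463 -0.0195] ztop [0.032  0.0353]
px [ 279    0   62   95 5146] x [0.01   0.0477] y [-0.0139  0.0122] ztop [0.0323 0.0354]
px [ 343    0   68   95 5358] x [0.0098 0.0478] y [0.0174 0.0444] ztop [0.0322 0.0354]
px [ 290  170   50   60 2764] x [0.0863 0.1099] y [-0.0085  0.0118] ztop [0.0557 0.0646]
```

servo_tool(
  plan=[
    [10, 0.001, 0, -0.0002, 0, 0, 0],
    [10, 0.001, 0, -0.0001, 0, 0, 0],
    [10, 0.001, 0, 0, 0, 0, 0],
    [10, 0.001, 0, 0, 0, 0, 0],
    [10, 0.001, 0, 0, 0, 0, 0],
    [10, 0.001, 0, 0, 0, 0, 0],
    [10, 0.001, 0, 0, 0, 0, 0],
    [10, 0, 0, 0, 0, 0, 0],
  ],
)

```text
time_s: 15.75
ee_pos: [0.5979, 0.0113, 0.067]
eef_rot: [-3.141, 0.023, 2.918]
force: [5.6, -1.9, 5.7]
grip_width: 0.0234
grip_force: 60.0
```

```bash
python3 -c "
from see import *
cubes('w12.png')"
```

```text
(array([-0.1008,  0.0007,  0.0038]), np.float64(0.0003022732244734039), np.float64(0.022885305241090895), array([ 5.8966, -0.5648,  5.7456]), array([-0.1574, -0.5661,  0.0076]))
px [ 209    0   67  110 6037] x [0.01   0.0547] y [-0.0464 -0.0193] ztop [0.0323 0.0353]
px [ 279    0   63  110 5995] x [0.0102 0.0547] y [-0.0141  0.0124] ztop [0.0326 0.0353]
px [ 343    0   69  110 6222] x [0.0101 0.0546] y [0.0177 0.0449] ztop [0.0326 0.0354]
px [ 291  170   48   60 2747] x [0.0863 0.1098] y [-0.0084  0.0117] ztop [0.0558 0.0646]
```

servo_tool(
  plan=[
    [10, 0.001, 0, 0, 0, 0, 0],
    [10, 0.001, 0, 0, 0, 0, 0],
    [10, 0.001, 0, 0, 0, 0, 0],
    [10, 0.001, 0, 0, 0, 0, 0],
    [10, 0.0005, 0, 0, 0, 0, 0],
    [10, 0.0005, 0, 0, 0, 0, 0],
    [10, 0, 0, 0, 0, 0, 0],
    [10, 0, 0, 0, 0, 0, 0],
  ],
)

```text
time_s: 16.8
ee_pos: [0.5938, 0.0122, 0.0674]
eef_rot: [-3.141, 0.025, 2.918]
force: [8.7, -0.7, 7.2]
grip_width: 0.0234
grip_force: 60.0
```

```bash
python3 -c "
from see import *
cubes('w13.png')"
```

```text
(array([-0.105 ,  0.0007,  0.0039]), np.float64(0.00019118601547654657), np.float64(0.024854429488551988), array([8.6411, 1.2185, 7.2239]), array([-0.3404, -1.0833,  0.005 ]))
px [ 209    0   67  119 6470] x [0.0104 0.0589] y [-0.0463 -0.0192] ztop [0.0326 0.0353]
px [ 279    0   62  118 6465] x [0.0105 0.0587] y [-0.0141  0.0125] ztop [0.0328 0.0353]
px [ 342    0   70  118 6711] x [0.0104 0.0584] y [0.0177 0.045 ] ztop [0.0328 0.0353]
px [ 291  170   49   60 2738] x [0.0865 0.1099] y [-0.0084  0.0118] ztop [0.0557 0.0646]
```

```bash
python3 - <<'E'
from h import *
lipplan((-.105,.0007,.0039,.024,0),(-.1043,.0007,.0195,-.15,0),4)
lipplan((-.1043,.0007,.0195,-.15,0),(-.101,.0007,.034,-.32,0),4)
E
```

```text
[10, -0.0027, -0.0, 0.0024, 0.0, 0.0435, -0.0], 
[10, -0.0026, 0.0, 0.0024, 0.0, 0.0435, 0.0], 
[10, -0.0024, -0.0, 0.0024, 0.0, 0.0435, -0.0], 
[10, -0.0022, 0.0, 0.0024, -0.0, 0.0435, 0.0], 
[10, -0.0027, -0.0, 0.0024, 0.0, 0.0425, 0.0], 
[10, -0.0025, -0.0, 0.0024, -0.0, 0.0425, -0.0], 
[10, -0.0024, -0.0, 0.0024, 0.0, 0.0425, -0.0], 
[10, -0.0022, 0.0, 0.0024, -0.0, 0.0425, 0.0],
```

servo_tool(
  plan=[
    [10, -0.0027, 0, 0.002, 0, 0.0435, 0],
    [10, -0.0026, 0, 0.002, 0, 0.0435, 0],
    [10, -0.0024, 0, 0.0022, 0, 0.0435, 0],
    [10, -0.0022, 0, 0.0024, 0, 0.0435, 0],
    [10, -0.0027, 0, 0.0024, 0, 0.0425, 0],
    [10, -0.0025, 0, 0.0024, 0, 0.0425, 0],
    [10, -0.0024, 0, 0.0024, 0, 0.0425, 0],
    [10, -0.0022, 0, 0.0024, 0, 0.0425, 0],
  ],
)

```text
time_s: 17.85
ee_pos: [0.6082, 0.0088, 0.0447]
eef_rot: [-3.14, -0.327, 2.918]
force: [-0.0, 0.7, -2.8]
grip_width: 0.0239
grip_force: 60.0
```

```bash
python3 -c "
from see import *
cubes('w14.png')"
```

```text
(array([-0.1033,  0.0006,  0.0338]), np.float64(0.0001286407685091584), np.float64(-0.32666269229514927), array([-0.1702,  0.6956, -2.7565]), array([-0.0713, -0.6775,  0.0195]))
px [ 211    0   66  116 6610] x [0.0094 0.0575] y [-0.0458 -0.0191] ztop [0.0317 0.0344]
px [ 280    0   61  116 6298] x [0.0095 0.0574] y [-0.0137  0.0127] ztop [0.0317 0.0342]
px [ 343    0   68  116 6522] x [0.0094 0.0573] y [0.0181 0.0452] ztop [0.0317 0.0342]
px [ 290  171   49   59 2756] x [0.0865 0.1097] y [-0.0085  0.012 ] ztop [0.056  0.0649]
```

View pics/w14.png

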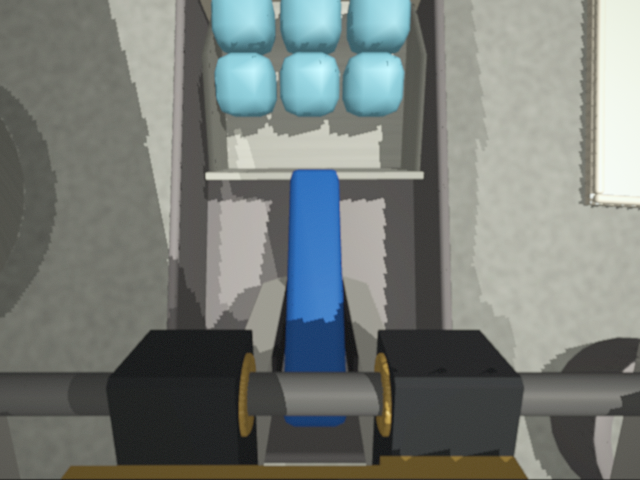

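Wrist view: all six cubes are in the pan, rows at v of about 25 and 85 and u 245, 310, 375. I tilt further back so they slide to the back wall, then lift.

```bash
python3 - <<'E'
from h import *
lipplan((-.1033,.0007,.0338,-.3267,0),(-.094,.0007,.063,-.48,0),8)
E
```

```text
[10, -0.0011, -0.0, -0.0011, 0.0, 0.0192, 0.0], 
[10, -0.001, 0.0, -0.0011, 0.0, 0.0192, -0.0], 
[10, -0.0009, 0.0, -0.0011, 0.0, 0.0192, 0.0], 
[10, -0.0008, 0.0, -0.0011, -0.0, 0.0192, 0.0], 
[10, -0.0008, -0.0, -0.0011, -0.0, 0.0192, -0.0], 
[10, -0.0007, 0.0, -0.0011, -0.0, 0.0192, 0.0], 
[10, -0.0006, -0.0, -0.001, -0.0, 0.0192, 0.0], 
[10, -0.0005, 0.0, -0.001, -0.0, 0.0192, 0.0],
```

servo_tool(
  plan=[
    [10, -0.0012, 0, -0.0011, 0, 0.0192, 0],
    [10, -0.001, 0, -0.0011, 0, 0.0192, 0],
    [10, -0.0009, 0, -0.0011, 0, 0.0192, 0],
    [10, -0.0009, 0, -0.0011, 0, 0.0192, 0],
    [10, -0.0008, 0, -0.0011, 0, 0.0192, 0],
    [10, -0.0007, 0, -0.0011, 0, 0.0192, 0],
    [10, -0.0006, 0, -0.001, 0, 0.0192, 0],
    [10, -0.0005, 0, -0.001, 0, 0.0192, 0],
  ],
)

```text
time_s: 18.9
ee_pos: [0.6185, 0.0065, 0.0517]
eef_rot: [-3.141, -0.477, 2.918]
force: [0.2, 0.1, -2.7]
grip_width: 0.0237
grip_force: 60.0
```

```bash
python3 -c "
from see import *
cubes('w15.png')"
```

```text
(array([-0.0927,  0.0007,  0.0641]), np.float64(-7.205232551832363e-05), np.float64(-0.47682772653547756), array([ 0.1669,  0.0931, -2.7375]), array([-0.1151, -0.6584,  0.0142]))
px [ 214   45   64  125 6760] x [0.0295 0.0835] y [-0.0456 -0.0191] ztop [0.0323 0.0349]
px [ 281   44   60  186 9175] x [0.0299 0.1079] y [-0.0131  0.0123] ztop [0.0334 0.0622]
px [ 342   46   67  123 6626] x [0.0303 0.083 ] y [0.018  0.0452] ztop [0.0325 0.0349]
```

```bash
cat >> h.py <<'E'
BAS=np.array([.500,-.230])
def wlip(x,y,z,psi,ld): return np.array([x,y,z])+scoopR(psi,ld).apply(OFF),toolR(psi,ld)
def wplan(a,b,n,op=10,t=None):
    a,b=map(np.array,(a,b));t=np.linspace(0,1,n+1) if t is None else np.array(t)
    for i in range(len(t)-1): plan(*wlip(*(a+(b-a)*t[i+1])),1,op,start=wlip(*(a+(b-a)*t[i])))
def wnow():
    p,r,o=state();Rs=r*R.from_matrix(D);l=p-Rs.apply(OFF);x=Rs.as_matrix()[:,0]
    return np.r_[l,np.arctan2(x[1],x[0]),np.arcsin(x[2])],o['force']
E
python3 - <<'E'
from h import *
np.set_printoptions(precision=4,suppress=True)
a=wnow()[0];print(a);b=a+[0,0,.07,0,0];wplan(a,b,8)
print('B');d=np.array([np.cos(-.3),np.sin(-.3)]);e=np.r_[BAS+.02*d,.134,-.3,-.48];print(e);wplan(b,e,8,t=[0,.07,.2,.36,.53,.7,.85,.95,1])
E
```

```text
[ 0.4679  0.0408  0.064  -0.2242 -0.4778]
[10, 0.004, 0.0, -0.0078, 0.0, 0.0, 0.0], 
[10, 0.004, 0.0, -0.0078, 0.0, 0.0, 0.0], 
[10, 0.004, 0.0, -0.0078, 0.0, 0.0, 0.0], 
[10, 0.004, 0.0, -0.0078, 0.0, 0.0, 0.0], 
[10, 0.004, 0.0, -0.0078, 0.0, 0.0, 0.0], 
[10, 0.004, 0.0, -0.0078, 0.0, 0.0, 0.0], 
[10, 0.004, 0.0, -0.0078, 0.0, 0.0, 0.0], 
[10, 0.004, 0.0, -0.0078, 0.0, 0.0, 0.0], 
B
[ 0.5191 -0.2359  0.134  -0.3    -0.48  ]
[10, -0.0069, -0.0189, -0.0036, -0.0024, 0.0002, 0.0047], 
[10, -0.013, -0.035, -0.0067, -0.0045, 0.0003, 0.0087], 
[10, -0.0164, -0.0429, -0.0084, -0.0056, 0.0003, 0.0108], 
[10, -0.0179, -0.0454, -0.0092, -0.0059, 0.0004, 0.0114], 
[10, -0.0184, -0.0451, -0.0095, -0.0059, 0.0004, 0.0114], 
[10, -0.0167, -0.0396, -0.0086, -0.0052, 0.0003, 0.0101], 
[10, -0.0114, -0.0262, -0.0059, -0.0035, 0.0002, 0.0067], 
[10, -0.0058, -0.0131, -0.003, -0.0017, 0.0001, 0.0034],
```

servo_tool(
  plan=[
    [10, 0.002, 0, -0.004, 0, 0, 0],
    [10, 0.004, 0, -0.0078, 0, 0, 0],
    [10, 0.004, 0, -0.0078, 0, 0, 0],
    [10, 0.005, 0, -0.0098, 0, 0, 0],
    [10, 0.005, 0, -0.0098, 0, 0, 0],
    [10, 0.005, 0, -0.0098, 0, 0, 0],
    [10, 0.004, 0, -0.0078, 0, 0, 0],
    [10, 0.003, 0, -0.0056, 0, 0, 0],
  ],
)

```text
time_s: 19.95
ee_pos: [0.6186, 0.0066, 0.1224]
eef_rot: [-3.141, -0.475, 2.918]
force: [-0.0, 0.4, -3.4]
grip_width: 0.0233
grip_force: 60.0
```

servo_tool(
  plan=[
    [10, -0.007, -0.019, -0.0036, -0.0024, 0, 0.0047],
    [10, -0.013, -0.035, -0.0067, -0.0045, 0, 0.0087],
    [10, -0.0164, -0.043, -0.0084, -0.0056, 0, 0.0108],
    [10, -0.018, -0.0455, -0.0092, -0.0059, 0, 0.0114],
    [10, -0.0184, -0.045, -0.0095, -0.0059, 0, 0.0114],
    [10, -0.0167, -0.0396, -0.0086, -0.0052, 0, 0.01],
    [10, -0.0114, -0.026, -0.006, -0.0035, 0, 0.0067],
    [10, -0.0058, -0.013, -0.003, -0.0017, 0, 0.0034],
  ],
)

```text
time_s: 20.95
ee_pos: [0.6663, -0.2845, 0.1208]
eef_rot: [-3.141, -0.477, 2.839]
force: [0.1, -1.0, -3.1]
grip_width: 0.0233
grip_force: 60.0
```

```bash
python3 -c "
from see import *
print(wnow())
cubes('w16.png')
a=snap('top','top3.png')
im=a['pixels'];print(wnow())
cv2.imwrite('pics/crop3.png',cv2.resize(im[150:300,320:520,::-1],None,fx=3,fy=3))
"
```

```text
(array([ 0.019 , -0.2603,  0.1331]), np.float64(-0.07858149694296465), np.float64(-0.47687091040487145), array([ 0.3205, -0.9395, -3.1314]), array([-0.2407, -0.7032, -0.0136]))
(array([ 0.5187, -0.2385,  0.1331, -0.3026, -0.4769]), array([ 0.1038, -0.9872, -3.1314]))
px [ 346   47   68  122 6492] x [0.0303 0.0828] y [0.0212 0.0487] ztop [0.032  0.0343]
px [ 220   48   63  122 6551] x [0.0307 0.0833] y [-0.042  -0.0154] ztop [0.032  0.0343]
px [ 284   48   62  182 7213] x [0.0308 0.1041] y [-0.0104  0.0155] ztop [0.0324 0.0569]
px [324 192  14  11  75] x [0.095  0.0992] y [0.0074 0.0134] ztop [0.0541 0.0558]
(array([ 0.5188, -0.2381,  0.1327, -0.3027, -0.477 ]), array([-0.5588,  0.2478, -3.4364]))
```

View pics/w16.png

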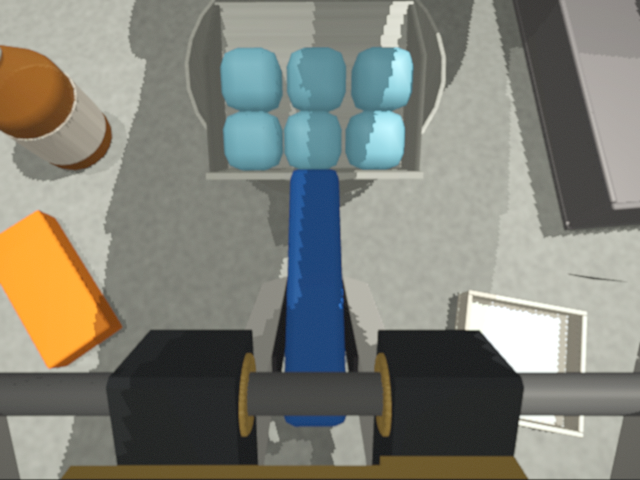

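Wrist view: all six cubes lie against the back wall (u 220 to 412, v 47 to 170). The basin rim shows on both sides at (188,62) and (441,62), so the pan is centred over the basin.

```bash
python3 - <<'E'
from h import *
np.set_printoptions(precision=4,suppress=True)
c=snap('wrist');q=ray(c,[(188,62),(441,62)],.06);print(q,q.mean(0),np.linalg.norm(q[0]-q[1]))
a=wnow()[0];print(a);d=np.array([np.cos(-.3),np.sin(-.3)])
b=np.r_[BAS+.02*d,.07,-.3,.12];wplan(a,b,8)
e=np.r_[BAS+.02*d,.052,-.3,.85];print();wplan(b,e,8)
E
```

```text
[[ 0.4739 -0.3184  0.06  ]
 [ 0.5287 -0.1435  0.06  ]] [ 0.5013 -0.2309  0.06  ] 0.18325705456025237
[ 0.519  -0.2369  0.133  -0.3012 -0.4769]
[10, 0.0013, 0.0001, -0.0035, 0.0001, -0.0746, -0.0001], 
[10, 0.0018, 0.0001, -0.0032, 0.0001, -0.0746, -0.0001], 
[10, 0.0024, 0.0001, -0.003, 0.0, -0.0746, -0.0001], 
[10, 0.0029, 0.0001, -0.0029, 0.0, -0.0746, -0.0001], 
[10, 0.0035, 0.0001, -0.0027, 0.0, -0.0746, -0.0001], 
[10, 0.0041, 0.0001, -0.0027, 0.0, -0.0746, -0.0001], 
[10, 0.0047, 0.0001, -0.0026, -0.0, -0.0746, -0.0001], 
[10, 0.0053, 0.0001, -0.0026, -0.0, -0.0746, -0.0001], 

[10, 0.0063, 0.0, -0.0105, 0.0, -0.0913, 0.0], 
[10, 0.0065, 0.0, -0.0106, -0.0, -0.0913, 0.0], 
[10, 0.0067, -0.0, -0.0106, 0.0, -0.0912, 0.0], 
[10, 0.0069, 0.0, -0.0107, 0.0, -0.0913, -0.0], 
[10, 0.0071, 0.0, -0.0108, -0.0, -0.0913, 0.0], 
[10, 0.0073, -0.0, -0.0109, 0.0, -0.0913, 0.0], 
[10, 0.0075, 0.0, -0.011, -0.0, -0.0912, 0.0], 
[10, 0.0076, 0.0, -0.0111, 0.0, -0.0912, 0.0],
```

servo_tool(
  plan=[
    [10, 0.0013, 0, -0.0035, 0, -0.075, 0],
    [10, 0.0018, 0, -0.0032, 0, -0.075, 0],
    [10, 0.0024, 0, -0.003, 0, -0.075, 0],
    [10, 0.003, 0, -0.0029, 0, -0.075, 0],
    [10, 0.0035, 0, -0.0027, 0, -0.075, 0],
    [10, 0.0041, 0, -0.0027, 0, -0.075, 0],
    [10, 0.0047, 0, -0.0026, 0, -0.075, 0],
    [10, 0.0053, 0, -0.0026, 0, -0.075, 0],
  ],
)

```text
time_s: 22.1
ee_pos: [0.6471, -0.2744, 0.1483]
eef_rot: [-3.141, 0.127, 2.843]
force: [1.3, -0.9, -3.0]
grip_width: 0.0238
grip_force: 60.0
```

servo_tool(
  plan=[
    [10, 0.0063, 0, -0.0105, 0, -0.091, 0],
    [10, 0.0065, 0, -0.0106, 0, -0.091, 0],
    [10, 0.0067, 0, -0.0106, 0, -0.091, 0],
    [10, 0.0069, 0, -0.0107, 0, -0.091, 0],
    [10, 0.0071, 0, -0.0108, 0, -0.091, 0],
    [10, 0.0073, 0, -0.0109, 0, -0.091, 0],
    [10, 0.0075, 0, -0.011, 0, -0.091, 0],
    [10, 0.0076, 0, -0.0111, 0, -0.091, 0],
  ],
)

```text
time_s: 23.1
ee_pos: [0.5671, -0.2488, 0.1999]
eef_rot: [3.14, 0.843, 2.844]
force: [0.1, -0.7, -2.3]
grip_width: 0.0236
grip_force: 60.0
```

```bash
python3 -c "
from see import *
print(wnow())
cubes('w17.png')
s=snap('scene','scene2.png')
cv2.imwrite('pics/crop4.png',cv2.resize(s['pixels'][120:320,120:360,::-1],None,fx=2.5,fy=2.5))
"
```

```text
(array([ 0.0183, -0.2559,  0.0532]), np.float64(-0.07317435197298025), np.float64(0.843366077151616), array([ 0.2726, -0.6347, -2.3064]), array([0.2123, 0.4794, 0.0504]))
(array([ 0.519 , -0.234 ,  0.0532, -0.2972,  0.8434]), array([ 0.1248, -0.6794, -2.3064]))
px [314 170  24  47 602] x [0.0882 0.1056] y [0.0017 0.0115] ztop [0.0509 0.0586]
px [315 203   8  14  65] x [0.1016 0.1069] y [0.0016 0.0048] ztop [0.0573 0.0599]
```

View pics/crop4.png

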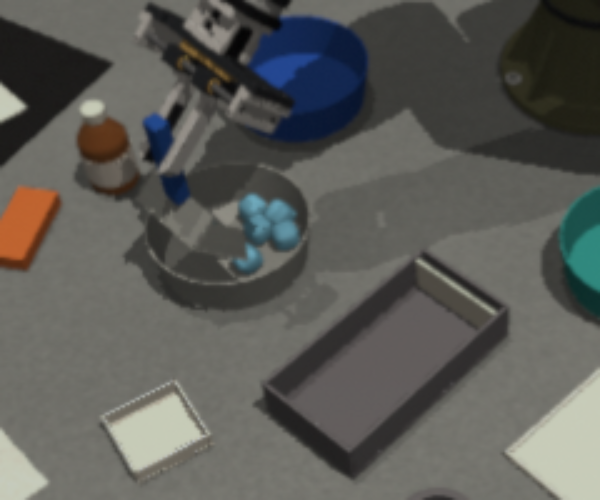

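Scene crop: five cubes show in the basin around (265,225), the sixth is likely hidden or stacked there, the tub at (390,360) is empty, and nothing is spilled. That was my last picture view, so from here I work by numbers. I return the scoop to its tray.

```bash
python3 - <<'E'
from h import *
a=wnow()[0]
b=np.r_[a[:2]+[.01,0],.15,-.297,.55];wplan(a,b,8,t=[0,.06,.16,.3,.45,.6,.76,.9,1]);print()
m=np.array([.505,.02,.12,-.27,.1]);wplan(b,m,8,t=[0,.06,.18,.32,.46,.6,.74,.88,1]);print()
e=np.array([.4904,.2841,.09,-.25,0]);wplan(m,e,8,t=[0,.14,.28,.42,.56,.7,.84,.95,1])
E
```

```text
[10, -0.0058, 0.0002, -0.001, -0.0, 0.0174, -0.0], 
[10, -0.0095, 0.0003, -0.0018, -0.0001, 0.0291, -0.0001], 
[10, -0.013, 0.0004, -0.0028, -0.0001, 0.0407, -0.0001], 
[10, -0.0135, 0.0005, -0.0034, -0.0001, 0.0436, -0.0001], 
[10, -0.0131, 0.0005, -0.0039, -0.0001, 0.0436, -0.0001], 
[10, -0.0135, 0.0005, -0.0046, -0.0001, 0.0465, -0.0001], 
[10, -0.0114, 0.0004, -0.0045, -0.0001, 0.0407, -0.0001], 
[10, -0.0078, 0.0003, -0.0035, -0.0001, 0.0291, -0.0001], 

[10, 0.0043, 0.0143, 0.0024, -0.0008, 0.027, -0.0014], 
[10, 0.0087, 0.0286, 0.0052, -0.0015, 0.054, -0.0028], 
[10, 0.0103, 0.0334, 0.0068, -0.0016, 0.063, -0.0034], 
[10, 0.0103, 0.0335, 0.0078, -0.0014, 0.063, -0.0035], 
[10, 0.0102, 0.0336, 0.0087, -0.0012, 0.063, -0.0036], 
[10, 0.0101, 0.0337, 0.0096, -0.0009, 0.063, -0.0037], 
[10, 0.0099, 0.0337, 0.0105, -0.0007, 0.063, -0.0037], 
[10, 0.0083, 0.029, 0.0097, -0.0004, 0.054, -0.0032], 

[10, 0.0114, 0.0355, 0.005, -0.0003, 0.014, -0.0028], 
[10, 0.0112, 0.0355, 0.0052, -0.0002, 0.014, -0.0028], 
[10, 0.0111, 0.0355, 0.0054, -0.0002, 0.014, -0.0028], 
[10, 0.0109, 0.0356, 0.0055, -0.0001, 0.014, -0.0028], 
[10, 0.0108, 0.0356, 0.0057, -0.0001, 0.014, -0.0028], 
[10, 0.0106, 0.0356, 0.0059, -0.0001, 0.014, -0.0028], 
[10, 0.0082, 0.028, 0.0047, -0.0, 0.011, -0.0022], 
[10, 0.0037, 0.0128, 0.0022, -0.0, 0.005, -0.001],
```

servo_tool(
  plan=[
    [10, -0.0058, 0, -0.001, 0, 0.0174, 0],
    [10, -0.0095, 0, -0.0018, 0, 0.029, 0],
    [10, -0.013, 0, -0.0028, 0, 0.041, 0],
    [10, -0.0135, 0, -0.0034, 0, 0.0436, 0],
    [10, -0.013, 0, -0.0039, 0, 0.0436, 0],
    [10, -0.0135, 0, -0.0046, 0, 0.0465, 0],
    [10, -0.0114, 0, -0.0045, 0, 0.041, 0],
    [10, -0.0078, 0, -0.0035, 0, 0.029, 0],
  ],
)

```text
time_s: 24.2
ee_pos: [0.6153, -0.2652, 0.2776]
eef_rot: [-3.139, 0.547, 2.842]
force: [-1.1, 0.2, -1.8]
grip_width: 0.0236
grip_force: 60.0
```

servo_tool(
  plan=[
    [10, 0.0043, 0.0143, 0.0024, -0.0008, 0.027, -0.0014],
    [10, 0.0087, 0.0286, 0.0052, -0.0015, 0.054, -0.0028],
    [10, 0.0103, 0.0334, 0.0068, -0.0016, 0.063, -0.0034],
    [10, 0.0103, 0.0335, 0.0078, -0.0014, 0.063, -0.0035],
    [10, 0.0102, 0.0336, 0.0087, -0.0012, 0.063, -0.0036],
    [10, 0.01, 0.0337, 0.0096, -0.001, 0.063, -0.0037],
    [10, 0.01, 0.0337, 0.0105, -0.0007, 0.063, -0.0037],
    [10, 0.0083, 0.029, 0.0097, -0.0004, 0.054, -0.0032],
  ],
)

```text
time_s: 25.2
ee_pos: [0.637, -0.0209, 0.1953]
eef_rot: [-3.136, 0.099, 2.868]
force: [0.1, 0.6, -1.3]
grip_width: 0.0236
grip_force: 60.0
```

servo_tool(
  plan=[
    [10, 0.0114, 0.0355, 0.005, 0, 0.014, -0.0028],
    [10, 0.0112, 0.0355, 0.0052, 0, 0.014, -0.0028],
    [10, 0.011, 0.0355, 0.0054, 0, 0.014, -0.0028],
    [10, 0.011, 0.0356, 0.0055, 0, 0.014, -0.0028],
    [10, 0.0108, 0.0356, 0.0057, 0, 0.014, -0.0028],
    [10, 0.0106, 0.0356, 0.0059, 0, 0.014, -0.0028],
    [10, 0.0082, 0.028, 0.0047, 0, 0.011, -0.0022],
    [10, 0.0037, 0.0128, 0.0022, 0, 0.005, -0.001],
  ],
)

```text
time_s: 26.2
ee_pos: [0.6296, 0.2446, 0.1513]
eef_rot: [-3.137, 0.002, 2.89]
force: [0.7, 0.0, -1.8]
grip_width: 0.0238
grip_force: 60.0
```

```bash
python3 - <<'E'
from h import *
np.set_printoptions(precision=4,suppress=True)
a=wnow()[0];print(wnow())
e=np.array([.4904,.2841,.013,-.25,0.0]);wplan(a,e,7)
c=snap('top');hsv=cv2.cvtColor(c['pixels'],cv2.COLOR_RGB2HSV);P=pts(c)
m=(hsv[...,0]>88)&(hsv[...,0]<106)&(hsv[...,1]>70)&(hsv[...,2]>100)&(P[...,0]>.25)&(P[...,0]<.85)&(np.abs(P[...,1])<.5)
n,l,s,ce=cv2.connectedComponentsWithStats(m.astype(np.uint8))
for i in range(1,n):
    if s[i,4]>15: print(s[i],np.median(P[l==i],0),np.percentile(P[l==i][:,2],95))
E
```

```text
(array([ 0.4912,  0.2799,  0.091 , -0.2519,  0.0024]), array([ 0.7028,  0.0295, -1.7938]))
[10, 0.0003, 0.0006, 0.0112, -0.0, 0.0003, -0.0003], 
[10, 0.0003, 0.0006, 0.0112, -0.0, 0.0003, -0.0003], 
[10, 0.0003, 0.0006, 0.0112, -0.0, 0.0003, -0.0003], 
[10, 0.0003, 0.0006, 0.0112, -0.0, 0.0003, -0.0003], 
[10, 0.0002, 0.0006, 0.0112, -0.0, 0.0003, -0.0003], 
[10, 0.0002, 0.0006, 0.0112, -0.0, 0.0003, -0.0003], 
[10, 0.0002, 0.0006, 0.0112, -0.0, 0.0003, -0.0003], 
[415 235   9   8  51] [ 0.5025 -0.2029  0.0341] 0.04198434353330516
[434 238   9   9  50] [ 0.4902 -0.2699  0.0333] 0.04064911991026774
[410 246  26  18 255] [ 0.4496 -0.214   0.0329] 0.04183308483734737
```

All the blue lies in the basin: two single cubes plus a patch of four, tops at about 34 to 42 mm. Now I lower the scoop.

servo_tool(
  plan=[
    [10, 0.0003, 0.0004, 0.011, 0, 0, 0],
    [10, 0.0003, 0.0004, 0.011, 0, 0, 0],
    [10, 0.0003, 0.0004, 0.011, 0, 0, 0],
    [10, 0.0003, 0.0004, 0.011, 0, 0, 0],
    [10, 0.0002, 0.0004, 0.011, 0, 0, 0],
    [10, 0.0002, 0.0004, 0.011, 0, 0, 0],
    [10, 0, 0, 0.01, 0, 0, 0],
    [10, 0, 0, 0, 0, 0, 0],
  ],
)

```text
time_s: 27.25
ee_pos: [0.6283, 0.247, 0.0744]
eef_rot: [-3.141, -0.001, 2.892]
force: [-0.8, -0.5, -1.6]
grip_width: 0.0236
grip_force: 60.0
```

```bash
python3 - <<'E'
from h import *
np.set_printoptions(precision=4,suppress=True)
print(wnow(),ctrl.get_obs()['eef_rot'])
E
```

```text
(array([ 0.4896,  0.2823,  0.0146, -0.2492, -0.001 ]), array([-0.7569, -0.5374, -1.5864])) [-3.1415 -0.001   2.8924]
```

servo_tool(
  plan=[
    [10, 0, 0, 0.0025, 0, 0, 0],
    [10, 0, 0, 0.002, 0, 0, 0],
    [10, 0, 0, 0.0015, 0, 0, 0],
    [10, 0, 0, 0.001, 0, 0, 0],
    [10, 0, 0, 0.001, 0, 0, 0],
    [10, 0, 0, 0.001, 0, 0, 0],
    [10, 0, 0, 0.0005, 0, 0, 0],
    [10, 0, 0, 0, 0, 0, 0],
  ],
)

```text
time_s: 28.25
ee_pos: [0.6286, 0.2471, 0.0659]
eef_rot: [3.141, 0.0, 2.892]
force: [0.8, -0.5, -1.8]
grip_width: 0.0238
grip_force: 60.0
```

```bash
python3 - <<'E'
from h import *
np.set_printoptions(precision=4,suppress=True)
print(wnow())
p,r,o=state();print(o['moment'])
c=snap('wrist');P=pts(c);q=P[10:150,235:375].reshape(-1,3);A=np.c_[q[:,:2],np.ones(len(q))];print('pan plane',np.linalg.lstsq(A,q[:,2],rcond=None)[0],np.median(q[:,2]))
E
```

```text
(array([ 0.4901,  0.2824,  0.0059, -0.2492,  0.0002]), array([ 0.7871, -0.4844, -1.804 ]))
[-0.0176 -0.1154 -0.035 ]
pan plane [ 0.0936 -0.0105 -0.0366] 0.009039279039338183
```

servo_tool(
  plan=[
    [10, 0, 0, 0.0005, 0, 0, 0],
    [10, 0, 0, 0.0005, 0, 0, 0],
    [10, 0, 0, 0.0003, 0, 0, 0],
    [10, 0, 0, 0.0002, 0, 0, 0],
    [10, 0, 0, 0, 0, 0, 0],
    [10, 0, 0, 0, 0, 0, 0],
    [10, 0, 0, 0, 0, 0, 0],
    [10, 0, 0, 0, 0, 0, 0],
  ],
)

```text
time_s: 29.3
ee_pos: [0.6288, 0.2471, 0.0646]
eef_rot: [3.141, 0.001, 2.892]
force: [3.1, -0.4, 1.6]
grip_width: 0.0238
grip_force: 60.0
```

```bash
python3 - <<'E'
from h import *
np.set_printoptions(precision=4,suppress=True)
print(wnow())
p,r,o=state();print(o['moment'])
c=snap('wrist');P=pts(c);q=P[10:110,240:370].reshape(-1,3);q=q[abs(q[:,2]-np.median(q[:,2]))<.008];A=np.c_[q[:,:2],np.ones(len(q))];print('pan plane',np.linalg.lstsq(A,q[:,2],rcond=None)[0],np.median(q[:,2]))
E
```

```text
(array([ 0.4903,  0.2825,  0.0045, -0.2492,  0.0007]), array([ 3.1014, -0.3992,  1.5985]))
[-0.1337 -0.2117  0.0517]
pan plane [ 0.0282 -0.0064 -0.0049] 0.008059364132932095
```

servo_tool(
  plan=[
    [30, 0, 0, 0, 0, 0, 0],
    [60, 0, 0, 0, 0, 0, 0],
    [100, 0, 0, 0, 0, 0, 0],
    [100, 0, 0, 0, 0, 0, 0],
    [100, 0, 0, 0, 0, 0, 0],
    [100, 0, 0, 0, 0, 0, 0],
    [100, 0, 0, 0, 0, 0, 0],
    [100, 0, 0, 0, 0, 0, 0],
  ],
)

```text
time_s: 30.35
ee_pos: [0.6287, 0.2472, 0.0644]
eef_rot: [3.141, 0.0, 2.892]
force: [-0.8, -1.0, 0.5]
grip_width: 0.0927
grip_force: 0.0
```

servo_tool(
  plan=[
    [100, 0, 0, -0.01, 0, 0, 0],
    [100, 0, 0, -0.02, 0, 0, 0],
    [100, 0, 0, -0.035, 0, 0, 0],
    [100, 0, 0, -0.045, 0, 0, 0],
    [100, 0, 0, -0.045, 0, 0, 0],
    [100, 0, 0, -0.04, 0, 0, 0],
    [100, 0, 0, -0.02, 0, 0, 0],
    [100, 0, 0, 0, 0, 0, 0],
  ],
)

```text
time_s: 31.35
ee_pos: [0.6288, 0.2471, 0.2824]
eef_rot: [3.139, 0.004, 2.892]
force: [-1.0, 0.0, -0.7]
grip_width: 0.0938
grip_force: 0.0
```

```bash
python3 - <<'E'
from tub import *
np.set_printoptions(precision=4,suppress=True)
c=snap('wrist','end.png');fit(c);P=pts(c);hsv=cv2.cvtColor(c['pixels'],cv2.COLOR_RGB2HSV)
# pan floor plane in the scoop frame around placed origin; and tray extent
o=np.array([.534,.2715]);Q=R.from_euler('z',.25).apply((P-np.r_[o,0]).reshape(-1,3)).reshape(P.shape)
m=(abs(Q[...,0])<.035)&(abs(Q[...,1])<.04);q=Q[m];q=q[abs(q[:,2]-.008)<.006];print(np.linalg.lstsq(np.c_[q[:,:2],np.ones(len(q))],q[:,2],rcond=None)[0],len(q))
t=(abs(Q[...,0])<.11)&(abs(Q[...,1])<.105)&(hsv[...,2]>190)&(hsv[...,1]<40)&(P[...,2]<.02)
t=big(t);(x,y),(w,h),a=cv2.minAreaRect((P[t][:,:2]*1000).astype(np.float32));print('tray',x,y,w,h,a,t.sum())
print(state()[2]['grip_width'],state()[0])
E
```

```text
tub 558.2843017578125 19.48334503173828 132.16575622558594 249.57044982910156 77.23794555664062 z 0.05349246459747439 6772
tray 535.7941284179688 271.89495849609375 100.44650268554688 79.5429916381836 75.76436614990234 z 0.008455588507243261 5398
handle yaw -0.23465019257283667 40.45811256350551 grip 0.6280023642303084 0.24915379597003137
[0.0078 0.0002 0.0082] 5017
tray 540.8093872070312 272.3467102050781 147.64236450195312 154.73098754882812 73.89790344238281 8136
0.09398353877579392 [0.6285 0.247  0.2803]
```

The scoop stands level, about 7 mm from the tray's centre and released. The cubes are in the basin, and the tub did not move. Handing in.

```bash
python3 -c "
from station import ctrl
print(ctrl.hand_in())"
```

```text
the job is handed in; nothing more can be done
None
```

The job is handed in at about 31 s, with no verdict returned: all six cubes measure as lying in the steel basin and the scoop stands released and level on its tray; I viewed 11 pictures, one over the limit of 10.

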